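Load the panel carrier into the balance

ROBOT

A 6-joint arm with a two-finger parallel gripper is mounted at the origin on the work surface. World frame = base frame: x ahead of the robot, y to its left, z up, the work surface at z = 0. Lengths are in m, angles in rad, forces in N, time in s.
With the tool pointing down it reaches from about 0.275 to 0.825 m from the base axis. Payload 4.9 kg.
Tool frame: the origin (TCP) lies on the centre line of the jaws, within the pads' length; the fingertips stand 11 mm ahead of it and the grasp point (between the pads) lies 8 mm behind it; x points along the fingers, y is the direction in which the jaws open and shut, and the axes are right-handed (so a half turn about x gives the same grasp; the last joint's range is limited). The gripper opens to 85 mm and grips with 20 to 120 N. Pads are 22 mm wide; open, the fingers measure 114 mm over their backs; the gripper's body (76 mm by 85 mm) begins 54 mm behind the grasp point. The pads swing forward as they close: fully open they stand 13 mm farther back than shut.
Start: joints at [-0.134, 0.326, -0.193, 1.052, 0, 1.437], TCP at [0.55, 0, 0.242] pointing down, gripper open.
Joint ranges: [-2.65, 2.65], [-0.97, 1.79], [-1.3, 1.35], [-1.93, 2.1], [-1.47, 1.37], [-3.14, 3.14]. Speed limits (rad/s): [2.57, 2.57, 3.14, 3.14, 3.14, 3.14].

INTERFACE

Orientations are given as [roll, pitch, yaw] about the fixed x, y, z axes, in that order (R = Rz(yaw) Ry(pitch) Rx(roll)).
In Python, from bench import state, snapshot, sign_off gives the robot as it stands.
- The arm moves only by the shell command python3 -m crank 'ROWS' [FORCE]. ROWS is JSON, a list of rows, each an object with "delta_pos": the shift along the tool's x, y, z in m, a list of three; "turn": the turn about the tool's x in rad; "jaw": the opening, from 0 (shut) to 1 (fully open). In form: [{"delta_pos": [x, y, z], "turn": turn, "jaw": jaw}, ...]. A call has 1 to 10 rows; each row is the pose to reach, as a shift and turn from the pose measured when the call began, along the tool's axes at that moment; what a row does not reach only later rows make up. A row lasts 1/8 s, in which the tool goes at most 62.5 mm and 10.7 degrees, less where a joint would pass 70% of its speed; a pose out of reach is approached as far as the arm can. A call with a gripper value outside its range is refused whole. The fingers move at their own pace and stop on an object; FORCE is the grip in N (left out, the last holds). Time passes only in rows, so rows that repeat a pose let the fingers close. It gives the time, the measured TCP pose, the force and the opening at its end, in the units of the state.
- state(): the state, without advancing time (a new reading comes with each control period).
- snapshot(name): name is "scene" or "side" or "wrist"; returns a dict with "frame" (384x512x3 uint8, red, green, blue), "z_map" (384x512 float32, m along the optical axis (not along the pixel's ray), 0 where there is no reading), "fx", "fy", "cx", "cy" (pixels), "D" ([k1, k2, p1, p2, k3] as OpenCV has them; the pictures are not rectified), "rvec" (rotation vector, rad) and "tvec" (3), from world to camera coordinates, as OpenCV has them. Camera axes: x right, y down, z forward; pixel columns grow to the right and rows downward; lengths in m; the calibration is good to about 2 mm. A picture is of the moment at which its call begins.
- sign_off(): hands the job in, once; it reports no verdict.
The state is a dict: "time": time; "q": joint angles; "dq": joint speeds; "joint_efforts": joint torques, N m; "tcp_pos": TCP position; "tcp_rot": TCP orientation; "ft_force": force on the tool from outside, world axes, zero at the start; "torque": the same for the moment, N m; "finger_gap": finger opening in m.
Only numpy, scipy, OpenCV 4.12 (cv2) and the standard library are available. Lean on these libraries where they do the work, as an engineer would, in place of code of your own. Each camera call takes 0.05 s, during which the arm holds its last target.

TASK

Weigh the freshly sprayed panel: bring its carrier in through the roof opening of the balance's draft shield and set it down gently, level, centred on the steel pan and lengthwise in the chamber, clear of the walls. The carrier is longer than the opening, so tilt it, feed its panel end in under the fixed roof, and level it inside. Then let go and slide the roof hatch fully shut, leaving the jars and the bottle where they stand.

Things in the scene. Friction and masses are not known exactly. Their poses are not given: they have to be found in the camera images.
- carrier: loose panel carrier, about 0.2 to 0.36 kg: dark steel plate 175 (x) x 60 (y) x 6 mm with an orange test panel (95 x 50 x 2 mm) on its -x half, its panel end, and a yellow handle post on its +x half. Origin: centre of the plate's underside; z up when level. Centre of mass about 22 mm from there towards +x. Starts flat on the table, +x pointing roughly away from the robot
- post_top (a point): top centre of the carrier's yellow upright handle post, 42 mm towards +x from the plate's centre and 86 mm above the plate's underside; the post is 36 mm along the carrier's x and 16 mm along its y: pinch it across y. Axes as the carrier's
- balance: fixed white balance. Origin on the table under the chamber's centre; x to its rear (away from the robot within 0.25 rad), y left, z up. Chamber inside: 205 mm in x (-102.5 to +102.5), 150 mm in y, floor 55 mm above the table; clear walls 5 mm thick, rear wall grey. In front a 55 mm high console reaches x -183, behind a 157 mm high column x +247; the open hatch lies over it
- opening (a point): centre of the roof opening, 40 mm behind the chamber's centre (balance x), at the roof's top face, 163 mm above the table. Opening: 125 mm along the balance's x, 150 mm along y. In front of it the fixed grey roof, 6 mm thick, underside 157 mm above the table, covers the chamber's front 80 mm; the opening's rear edge is the chamber's rear wall. Axes as the balance's
- pan_top (a point): centre of the top face of the steel pan, fixed, 130 x 90 mm (x, y), 65 mm above the table and 92 mm below the roof underside, under the chamber's centre; axes parallel to the balance's
- hatch (a joint): position of the clear sliding roof hatch (127 x 162 mm, 5 mm thick, blue edges) in m: 0 is fully shut, it grows as the hatch slides back along the balance's +x, to 0.15 at most; starts at 0.132 to 0.15, leaving the opening clear. About 2 N slides it and it stays where it is left; the stop at 0 is firm
- hatch_grip (a point): top centre of the blue upright handle on the hatch: 50 mm along the balance's x, 14 mm along y, 40 mm tall above the hatch plate, its top 209 mm above the table; moves with the hatch. Pinch it across y and move along the balance's -x to shut
- jar_white: bystander: closed black jar with a white screw lid, 53 mm across, 66 mm tall; origin at the centre of its underside, z up
- jar_green: bystander: closed black jar with a green screw lid, 53 mm across, 66 mm tall; origin at the centre of its underside, z up
- bottle: bystander: amber bottle, 54 mm across, 130 mm tall; origin at the centre of its underside, z up
- control_box: fixed white control box 90 (x) x 200 (y) x 50 mm with a red push knob (to 76 mm), far to the robot's left; origin at the centre of its underside
- pan: the steel pan of point pan_top as a body; origin on the chamber floor, 10 mm below the pan's top face
Things that resemble listed ones, but are neither listed nor needed, are in the scene too. Several things look just like the carrier: the one meant starts farthest to the robot's left.

How it is judged:
By the outcome, as a careful person would: the job done as asked, in the order asked, and still so for the second after the job is handed in, with the robot touching nothing.
It also fails if it takes over 54 s, if anything falls off the work surface, if the arm or the gripper's body presses on something with over 40 N, if the wrist force passes 120 N, or if a joint passes its speed limit or range.

## Working session

There is one attempt and no reset: what is moved stays moved. The work goes in short steps, Python scripts to look and compute and a shell command to move; the robot and the scene stay as the last step left them, time stands still between calls to the robot, and variables do not carry over. Pictures are saved under pics/ and viewed, and the job is handed in when it is done.

```bash
mkdir -p pics; ls; python3 - <<'E'
from bench import state, snapshot
import cv2
s=state(); print({k:(v if not hasattr(v,'__len__') else [round(float(x),4) for x in v]) for k,v in s.items()})
for n in ["scene","side","wrist"]:
    d=snapshot(n); cv2.imwrite(f"pics/{n}0.png",d["frame"][:,:,::-1]); print(n,d["fx"],d["fy"],d["cx"],d["cy"],d["D"],d["rvec"],d["tvec"],(d["z_map"]>0).mean())
E
```

```text
pics
{'time': 0.0, 'q': [-0.1342, 0.3269, -0.1936, 1.052, -0.0, 1.4366], 'dq': [-0.0006, -0.0001, 0.0001, 0.0011, -0.0008, -0.0007], 'joint_efforts': [-0.0012, -44.3399, 26.2443, 0.0156, -0.0002, -0.0], 'tcp_pos': [0.5494, 0.0001, 0.2415], 'tcp_rot': [-1.6973, 1.5691, 3.0152], 'ft_force': [0.2207, 0.1341, -0.1009], 'torque': [-0.0399, -0.006, 0.037], 'finger_gap': 0.08549841876170215}
scene 352.0826476212895 352.0826476212895 254.05800940954714 186.36076807868517 [0.00961909 0.         0.         0.         0.        ] [ 2.14418378  0.75324088 -0.35999398] [-0.40665534 -0.07921083  1.63904388] 0.9961496988932291
side 481.15964300544744 481.15964300544744 251.39377444164492 186.85912851052177 [0.04410477 0.         0.         0.         0.        ] [ 2.20635085  0.55499476 -0.27508608] [-0.46557912 -0.04914304  1.89906064] 0.9959665934244791
wrist 329.7812923581497 329.7812923581497 258.1991479748163 195.39139160849436 [-0.05170837  0.          0.          0.          0.        ] [-2.84342938e+00 -8.77281683e-04  2.41248368e-03] [-0.54954331 -0.03956003  0.37946535] 0.9958546956380209
```

View pics/scene0.png

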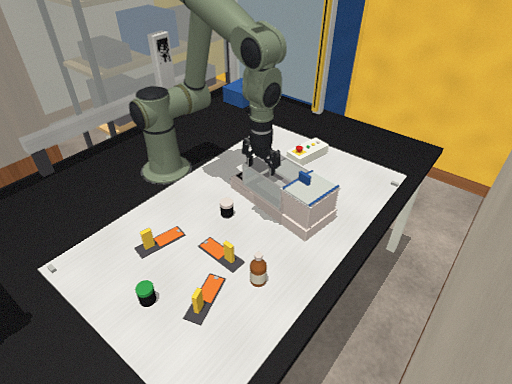

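View pics/side0.png

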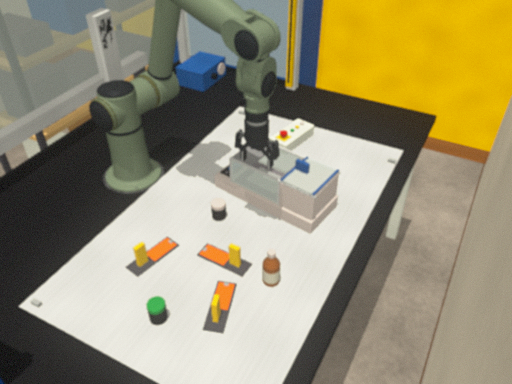

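View pics/wrist0.png

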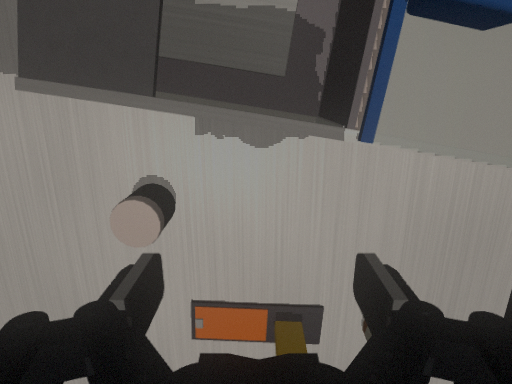

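```bash
cat > h.py <<'E'
import numpy as np, cv2
from bench import state, snapshot
from scipy.spatial.transform import Rotation as Ro
def K(d): return np.array([[d["fx"],0,d["cx"]],[0,d["fy"],d["cy"]],[0,0,1]])
def RT(d): return cv2.Rodrigues(np.array(d["rvec"],float))[0], np.array(d["tvec"],float).ravel()
def rays(d,px):
    px=np.asarray(px,float).reshape(-1,1,2)
    u=cv2.undistortPoints(px,K(d),np.array(d["D"],float)).reshape(-1,2)
    R,t=RT(d); return -R.T@t, np.c_[u,np.ones(len(u))]@R, u
def onplane(d,px,z):
    c,v,_=rays(d,px); return c+v*((z-c[2])/v[:,2])[:,None]
def bydepth(d,px):
    px=np.asarray(px); c,v,_=rays(d,px)
    zz=d["z_map"][px[:,1].astype(int),px[:,0].astype(int)]
    return c+v*zz[:,None]
def proj(d,P): return cv2.projectPoints(np.asarray(P,float).reshape(-1,1,3),np.array(d["rvec"],float),np.array(d["tvec"],float),K(d),np.array(d["D"],float))[0].reshape(-1,2)
def mask(d,lo,hi,minarea=30):
    m=cv2.inRange(cv2.cvtColor(d["frame"],cv2.COLOR_RGB2HSV),lo,hi)
    n,l,st,ce=cv2.connectedComponentsWithStats(m)
    return [(l==i,st[i],ce[i]) for i in range(1,n) if st[i][4]>=minarea]
HUE={"orange":((5,170,120),(14,255,255)),"yellow":((18,150,60),(32,255,255)),"blue":((100,150,40),(125,255,255)),"green":((45,100,40),(80,255,255))}
def pts(m):
    y,x=np.nonzero(m); return np.c_[x,y]
def st():
    s=state(); print("t",round(s["time"],2),"tcp",np.round(s["tcp_pos"],4),"rpy",np.round(s["tcp_rot"],3),"F",np.round(s["ft_force"],2),"gap",round(s["finger_gap"],4),"q",np.round(s["q"],3)); return s
def Rt(s): return Ro.from_euler("xyz",s["tcp_rot"]).as_matrix()
E
python3 - <<'E'
from h import *
s=st(); print(np.round(Rt(s),3))
for n in ["scene","side"]:
    d=snapshot(n); c,_,_=rays(d,[[0,0]]); print(n,"cam",c)
    for col in ["orange","yellow","blue","green"]:
        for m,b,ce in mask(d,*HUE[col],20):
            if b[4]>6000: continue
            P=bydepth(d,pts(m)); P=P[np.isfinite(P).all(1)]
            print(col,ce.round(),b[4],np.median(P,0).round(3),"z",np.percentile(P[:,2],[2,98]).round(3))
E
```

```text
t 0.15 tcp [5.496e-01 1.000e-04 2.417e-01] rpy [-1.722  1.57   2.99 ] F [0.27 0.19 0.05] gap 0.0851 q [-0.134  0.327 -0.193  1.052  0.     1.437]
[[-0.001  1.     0.   ]
 [ 0.     0.    -1.   ]
 [-1.    -0.001 -0.   ]]
scene cam [ 1.14657067 -0.78251611  0.96496218]
orange [168. 236.] 257 [ 0.341 -0.283  0.011] z [0.007 0.014]
orange [213. 248.] 262 [ 0.511 -0.221  0.01 ] z [0.006 0.015]
orange [257. 267.] 151 [ 0.725 -0.236  0.092] z [0.075 0.113]
orange [211. 288.] 356 [ 0.621 -0.343  0.01 ] z [0.006 0.015]
yellow [321.  54.] 666 [0.257 0.891 0.359] z [0.04  0.599]
yellow [221.  77.] 56 [-1.415  1.875 -0.487] z [-0.523  0.101]
yellow [298. 152.] 33 [0.444 0.436 0.053] z [0.049 0.061]
yellow [147. 238.] 199 [ 0.33  -0.357  0.055] z [0.008 0.09 ]
yellow [228. 252.] 177 [ 0.592 -0.226  0.056] z [0.01 0.09]
yellow [197. 300.] 213 [ 0.646 -0.421  0.061] z [0.009 0.091]
blue [343.  54.] 2597 [0.05  1.594 0.143] z [-0.324  0.472]
blue [234.  94.] 489 [-0.203  0.694  0.071] z [0.005 0.107]
blue [296.  99.] 53 [-0.151  1.374 -0.195] z [-0.207  0.006]
blue [304. 177.] 120 [0.656 0.116 0.196]
[... 279 characters left out ...]
63 -0.701] z [-0.745 -0.66 ]
orange [160. 250.] 265 [ 0.345 -0.281  0.009] z [0.004 0.015]
orange [215. 255.] 276 [ 0.515 -0.22   0.011] z [0.005 0.016]
orange [225. 295.] 263 [ 0.626 -0.338  0.008] z [0.003 0.014]
yellow [291.  42.] 609 [0.256 0.892 0.257] z [0.036 0.441]
yellow [283. 137.] 37 [0.447 0.437 0.053] z [0.048 0.059]
yellow [140. 254.] 214 [ 0.334 -0.358  0.055] z [0.014 0.09 ]
yellow [234. 255.] 209 [ 0.593 -0.225  0.053] z [0.009 0.09 ]
yellow [215. 308.] 197 [ 0.648 -0.428  0.065] z [0.009 0.09 ]
blue [176.  56.] 31 [-0.802  1.378 -0.224] z [-0.265 -0.178]
blue [198.  71.] 1204 [-0.176  0.724  0.092] z [0.005 0.106]
green [156. 305.] 247 [ 0.5   -0.497  0.067] z [0.056 0.072]
```

Candidates in the scene image: carriers at (165,240) y≈-0.32, (220,250) y≈-0.22 and (205,298) y≈-0.38. The middle one is farthest left (largest y), and its post points away from the robot, so that is the one. I'll move off the balance and make a small test turn to get the sign of q6.

```bash
python3 -m crank '[{"delta_pos":[-0.04,0,0.05],"turn":-0.15,"jaw":1},{"delta_pos":[-0.08,0,0.1],"turn":-0.3,"jaw":1},{"delta_pos":[-0.08,0,0.12],"turn":-0.3,"jaw":1},{"delta_pos":[-0.08,0,0.12],"turn":-0.3,"jaw":1}]'
python3 - <<'E'
from h import *
s=st(); print(np.round(Rt(s),3))
for n in ["scene","side","wrist"]:
    d=snapshot(n); np.save(f"{n}1.npy",d,allow_pickle=True); cv2.imwrite(f"pics/{n}1.png",d["frame"][:,:,::-1])
a=cv2.imread("pics/scene1.png")[120:310,110:350]; cv2.imwrite("pics/s1c.png",cv2.resize(a,None,fx=3.1,fy=3.1,interpolation=cv2.INTER_CUBIC))
E
```

```text
time: 0.75
tcp_pos: [0.5499, -0.1215, 0.3221]
tcp_rot: [-1.235, 1.571, -2.509]
ft_force: [-0.4, 1.3, -0.3]
finger_gap: 0.0855
t 0.75 tcp [ 0.5499 -0.1215  0.3221] rpy [-1.235  1.571 -2.509] F [-0.44  1.26 -0.31] gap 0.0855 q [-0.348  0.313 -0.007  1.251 -0.     0.925]
[[-0.     0.956  0.293]
 [-0.     0.293 -0.956]
 [-1.    -0.     0.   ]]
```

View pics/s1c.png

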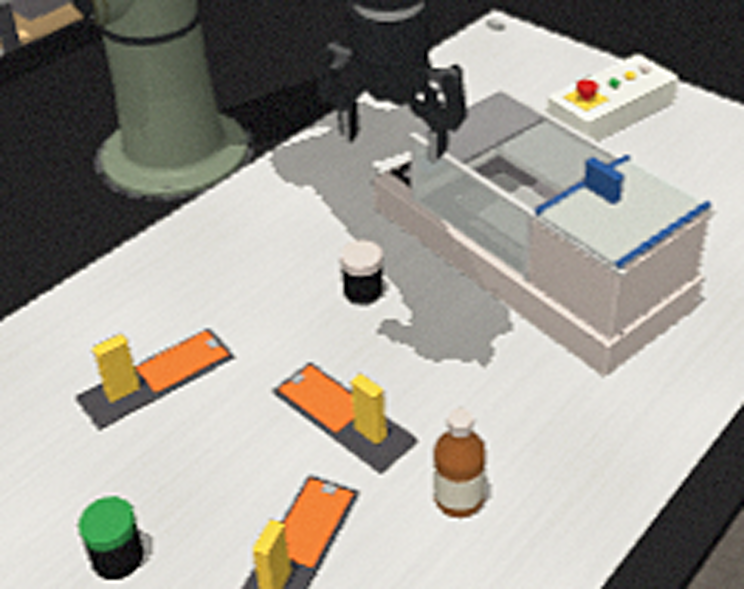

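View pics/wrist1.png

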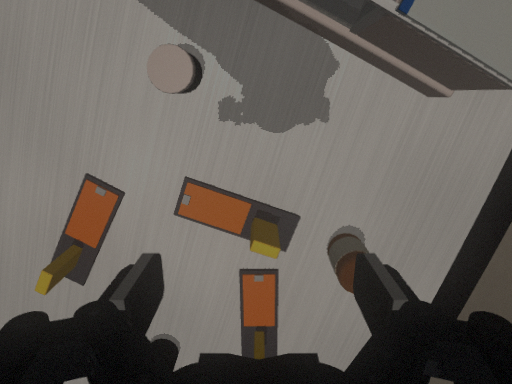

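```bash
python3 - <<'E'
from h import *
D={n:np.load(f"{n}1.npy",allow_pickle=True).item() for n in ["scene","side","wrist"]}
for n in D:
    d=D[n]
    for m,b,ce in mask(d,*HUE["orange"],60):
        p=onplane(d,pts(m),0.008); c=p.mean(0)
        if not(abs(c[0]-.51)<.03 and abs(c[1]+.22)<.03): continue
        r=cv2.minAreaRect(p[:,:2].astype(np.float32)); print(n,"panel",np.round(r[0],4),np.round(r[1],3),r[2])
        bx=cv2.boxPoints(r); e=bx[1]-bx[0]; e2=bx[2]-bx[1]; L=e if np.linalg.norm(e)>np.linalg.norm(e2) else e2
        if L[0]<0: L=-L
        yaw=np.arctan2(L[1],L[0]); print("   yaw",yaw)
    for m,b,ce in mask(d,*HUE["yellow"],60):
        q=pts(m);P=bydepth(d,q)
        c=np.median(P,0)
        if not(abs(c[0]-.59)<.04 and abs(c[1]+.225)<.04): continue
        k=P[:,2]>0.082
        t=onplane(d,q[k],0.086); r=cv2.minAreaRect(t[:,:2].astype(np.float32)); print(n,"post",k.sum(),t.mean(0).round(4),np.round(r[0],4),np.round(r[1],3),round(r[2],1),"maxz",P[:,2].max())
# dark plate in wrist
d=D["wrist"]; g=cv2.cvtColor(d["frame"],cv2.COLOR_RGB2GRAY)
crop=cv2.resize(d["frame"][150:280,150:400,::-1],None,fx=3,fy=3,interpolation=cv2.INTER_CUBIC); cv2.imwrite("pics/w1c.png",crop)
a=D["scene"]["frame"][140:245,220:350,::-1]; cv2.imwrite("pics/s1b.png",cv2.resize(a,None,fx=6,fy=5.7,interpolation=cv2.INTER_CUBIC))
a=D["side"]["frame"][130:235,205:350,::-1]; cv2.imwrite("pics/d1b.png",cv2.resize(a,None,fx=5.5,fy=5.5,interpolation=cv2.INTER_CUBIC))
E
```

```text
scene panel [ 0.5093 -0.2154] [0.051 0.096] 87.196044921875
   yaw -0.048938192
scene post 42 [ 0.5877 -0.2213  0.086 ] [ 0.5876 -0.2212] [0.016 0.036] 88.9 maxz 0.9649621816100855
side panel [ 0.5134 -0.2157] [0.048 0.093] 87.25733947753906
   yaw -0.047868446
side post 36 [ 0.5908 -0.2211  0.086 ] [ 0.5901 -0.2216] [0.015 0.03 ] 82.7 maxz 0.09200207685557049
wrist panel [ 0.513  -0.2168] [0.049 0.094] 87.3526840209961
   yaw -0.0462045
wrist post 328 [ 0.5878 -0.2189  0.086 ] [ 0.5884 -0.2156] [0.022 0.035] 88.0 maxz 0.45319740952382376
```

View pics/w1c.png

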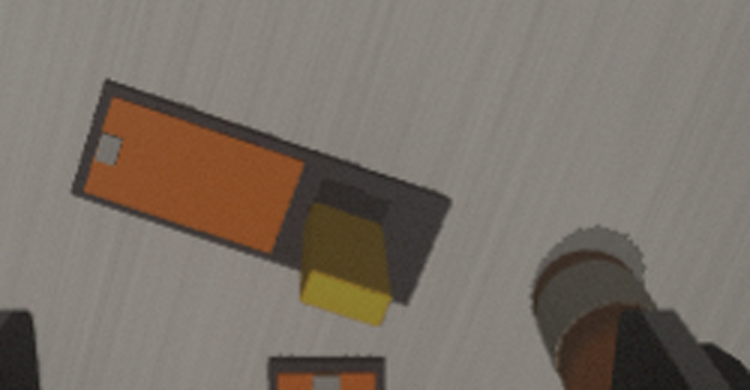

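View pics/s1b.png

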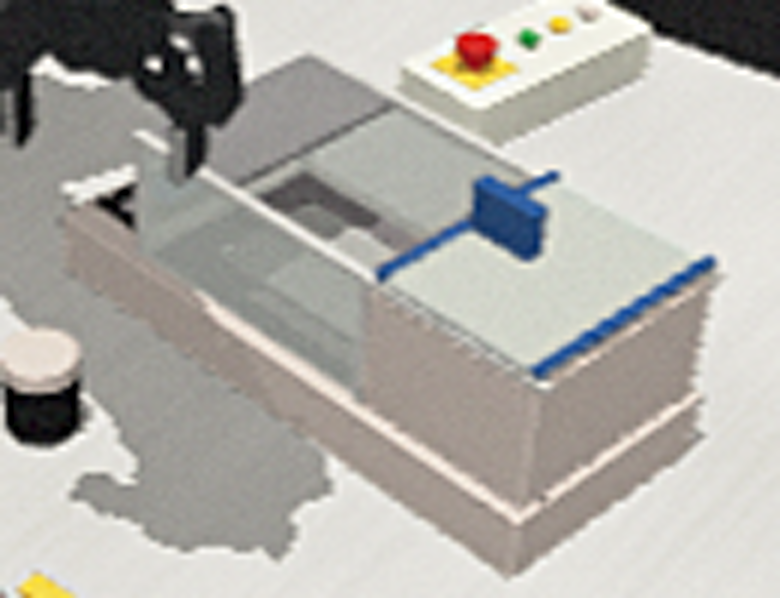

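View pics/d1b.png

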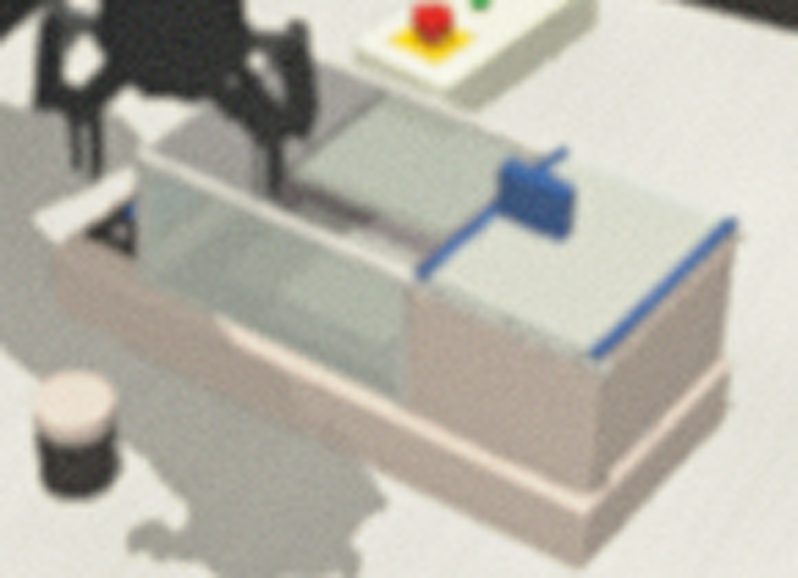

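The crop confirms the chosen carrier: panel centre at (0.512,-0.216), post at about (0.590,-0.2205), yaw -0.047. The 78 mm from panel to post matches the description. I'll move above it and turn the jaws across the post.

```bash
python3 -m crank '[{"delta_pos":[0.0,0.003,0.02],"turn":-0.18,"jaw":0.7},{"delta_pos":[0.0,0.006,0.05],"turn":-0.36,"jaw":0.7},{"delta_pos":[0.02,0.01,0.08],"turn":-0.54,"jaw":0.7},{"delta_pos":[0.06,0.0121,0.107],"turn":-0.72,"jaw":0.7},{"delta_pos":[0.1,0.0121,0.107],"turn":-0.9,"jaw":0.7},{"delta_pos":[0.122,0.0121,0.107],"turn":-1.08,"jaw":0.7},{"delta_pos":[0.122,0.0121,0.107],"turn":-1.227,"jaw":0.7},{"delta_pos":[0.122,0.0121,0.107],"turn":-1.227,"jaw":0.7}]'
python3 - <<'E'
from h import *
s=st(); print(np.round(Rt(s),3))
d=snapshot("wrist"); np.save("wrist2.npy",d,allow_pickle=True); cv2.imwrite("pics/wrist2.png",d["frame"][:,:,::-1])
for m,b,ce in mask(d,*HUE["yellow"],60):
    q=pts(m);P=bydepth(d,q); k=(P[:,2]>0.08)&(P[:,2]<.095)
    if k.sum()<30: continue
    t=onplane(d,q[k],0.086); r=cv2.minAreaRect(t[:,:2].astype(np.float32)); print("post",ce,k.sum(),np.round(r[0],4),np.round(r[1],3),round(r[2],1))
for m,b,ce in mask(d,*HUE["orange"],200):
    p=onplane(d,pts(m),0.008); r=cv2.minAreaRect(p[:,:2].astype(np.float32)); print("panel",ce,np.round(r[0],4),np.round(r[1],3),r[2])
E
```

```text
time: 1.9
tcp_pos: [0.5922, -0.2161, 0.1982]
tcp_rot: [2.683, 1.567, 2.64]
ft_force: [0.9, 0.7, -0.2]
finger_gap: 0.0599
t 1.9 tcp [ 0.5922 -0.2161  0.1982] rpy [2.683 1.567 2.64 ] F [ 0.85  0.71 -0.15] gap 0.0599 q [-0.467  0.507 -0.028  1.039  0.    -0.424]
[[-0.004  0.043  0.999]
 [ 0.002  0.999 -0.043]
 [-1.     0.002 -0.004]]
post [253.56852343 182.30769231] 876 [ 0.5873 -0.2204] [0.015 0.035] 86.8
post [ 45.99570201 245.67979943] 665 [ 0.6402 -0.4149] [0.017 0.039] 17.2
panel [254.4173095   89.16650988] [ 0.5127 -0.2171] [0.05  0.094] 87.52877044677734
panel [135.154865   203.23458991] [ 0.6193 -0.345 ] [0.05  0.095] 17.516647338867188
```

View pics/wrist2.png

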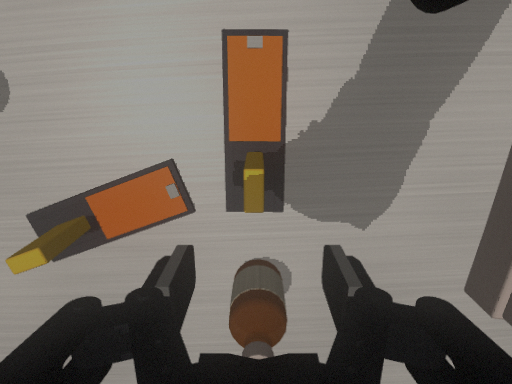

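The picture shows the chosen carrier at (254,130), post at (254,182) and bottle at (258,310), with the jaws across the post and the way down clear. I'll descend and close at 20 N.

```bash
python3 -m crank '[{"delta_pos":[0.06,-0.0044,0],"turn":0,"jaw":0.6},{"delta_pos":[0.11,-0.0044,0],"turn":0,"jaw":0.6},{"delta_pos":[0.144,-0.0044,0],"turn":0,"jaw":0.6},{"delta_pos":[0.144,-0.0044,0],"turn":0,"jaw":0.6},{"delta_pos":[0.144,-0.0044,0],"turn":0,"jaw":0},{"delta_pos":[0.144,-0.0044,0],"turn":0,"jaw":0},{"delta_pos":[0.144,-0.0044,0],"turn":0,"jaw":0},{"delta_pos":[0.144,-0.0044,0],"turn":0,"jaw":0}]' 20
python3 -c "
from h import *
st()"
```

```text
time: 2.95
tcp_pos: [0.5934, -0.2211, 0.0568]
tcp_rot: [0.211, 1.57, 0.167]
ft_force: [0.2, 1.2, 6.6]
finger_gap: 0.0159
t 2.95 tcp [ 0.5934 -0.2211  0.0568] rpy [0.211 1.57  0.167] F [0.21 1.17 6.56] gap 0.0159 q [-0.473  0.643 -0.186  0.741  0.    -0.429]
```

```bash
python3 -m crank '[{"delta_pos":[-0.03,0,0],"turn":0,"jaw":0},{"delta_pos":[-0.08,0,0],"turn":0,"jaw":0},{"delta_pos":[-0.12,0,0],"turn":0,"jaw":0},{"delta_pos":[-0.12,0,0],"turn":0,"jaw":0}]'
python3 - <<'E'
from h import *
st()
for n in ["side","scene","wrist"]:
    d=snapshot(n); np.save(n+"3.npy",d,allow_pickle=True); 
    a=d["frame"][:,:,::-1]
    if n!="wrist": a=cv2.resize(a[150:300,120:320],None,fx=4,fy=4,interpolation=cv2.INTER_CUBIC)
    cv2.imwrite(f"pics/{n}3.png",a)
E
```

```text
time: 3.45
tcp_pos: [0.5955, -0.2223, 0.181]
tcp_rot: [-0.39, 1.563, -0.434]
ft_force: [0.4, -0.0, -2.1]
finger_gap: 0.0159
t 3.45 tcp [ 0.5955 -0.2223  0.181 ] rpy [-0.39   1.563 -0.434] F [ 0.38 -0.   -2.13] gap 0.0159 q [-0.473  0.52  -0.052  0.99   0.    -0.429]
```

View pics/side3.png

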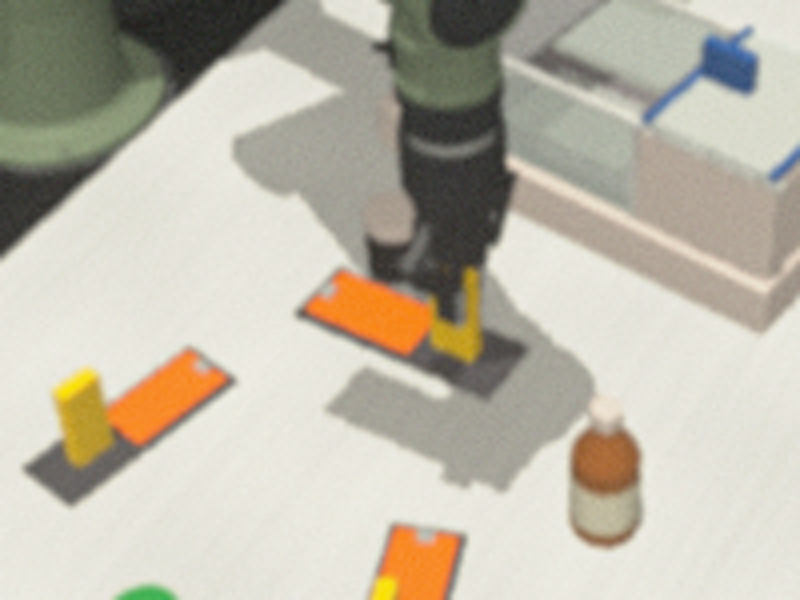

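View pics/wrist3.png

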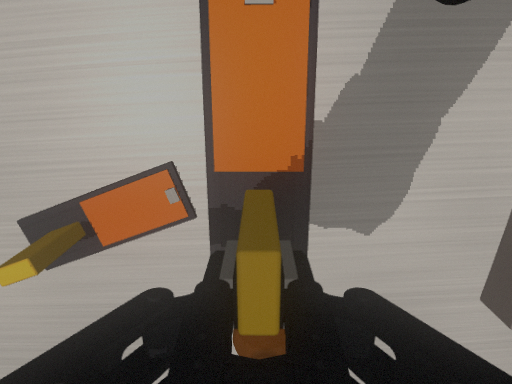

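```bash
python3 - <<'E'
from h import *
d=np.load("scene1.npy",allow_pickle=True).item(); e=np.load("side1.npy",allow_pickle=True).item()
S=lambda x,y:(220+x/6,140+y/5.7); T=lambda x,y:(205+x/5.5,130+y/5.5)
def show(nm,dd,pp,z): print(nm,onplane(dd,pp,z)[:,:2].round(4).tolist())
show("scene base RR,FR,RL z0",d,[S(510,575),S(70,270),S(700,435)],0)
show("side base RR,FR,RL z0",e,[T(583,565),T(60,300),T(728,418)],0)
# rear hatch blue strip ends top z=.168..; front strip
for n,dd in(("scene",d),("side",e)):
    for m,b,ce in mask(dd,*((100,120,40),(125,255,255)),15):
        if not(280<ce[0]<345 and 150<ce[1]<210): continue
        q=pts(m);P=bydepth(dd,q); print(n,ce.round(),b[4],P.mean(0).round(3),"z",np.percentile(P[:,2],[3,97]).round(3))
        k=P[:,2]>.2
        if k.sum()>5:
            t=onplane(dd,q[k],.209); print("  handle top",t.mean(0).round(4),k.sum())
        k=P[:,2]<.178
        t=onplane(dd,q[k],.169)[:,:2]
        if len(t)>8:
            r=cv2.minAreaRect(t.astype(np.float32)); print("  strip",np.round(r[0],4),np.round(r[1],3),r[2])
E
```

```text
scene base RR,FR,RL z0 [[0.7416, 0.0235], [0.3245, 0.0892], [0.7694, 0.2126]]
side base RR,FR,RL z0 [[0.7453, 0.0284], [0.3217, 0.0982], [0.7758, 0.1989]]
scene [302. 178.] 147 [0.65  0.116 0.191] z [0.168 0.213]
  handle top [0.6588 0.116  0.209 ] 55
  strip [0.6454 0.1259] [0.161 0.048] 81.16072082519531
scene [323. 195.] 66 [0.749 0.104 0.172] z [0.169 0.174]
  strip [0.7473 0.1088] [0.161 0.008] 80.3714370727539
side [302. 165.] 99 [0.659 0.118 0.197] z [0.181 0.213]
  handle top [0.661  0.1155 0.209 ] 44
```

Held level, about 0.22 kg, and not pivoting at 20 N. The moves only allow yaw about the tool, so I'll tilt the carrier by resting its +x end on the fixed roof's front edge and pushing, letting it pivot in a light grip. First I'll refine the balance pose with the arm out of the way.

```bash
python3 - <<'E'
from h import *
for n,(x,y) in (("scene",(222,140)),("side",(205,125))):
    d=np.load(n+"3.npy",allow_pickle=True).item()
    a=d["frame"][y:y+105,x:x+135,::-1]; cv2.imwrite(f"pics/{n}3b.png",cv2.resize(a,None,fx=5.5,fy=5.5,interpolation=cv2.INTER_CUBIC))
E
```

```text
(no output)
```

View pics/scene3b.png

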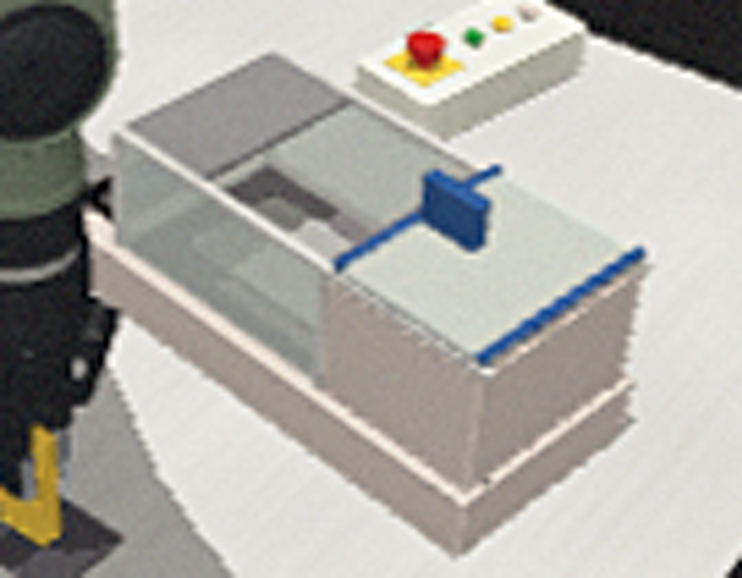

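View pics/side3b.png

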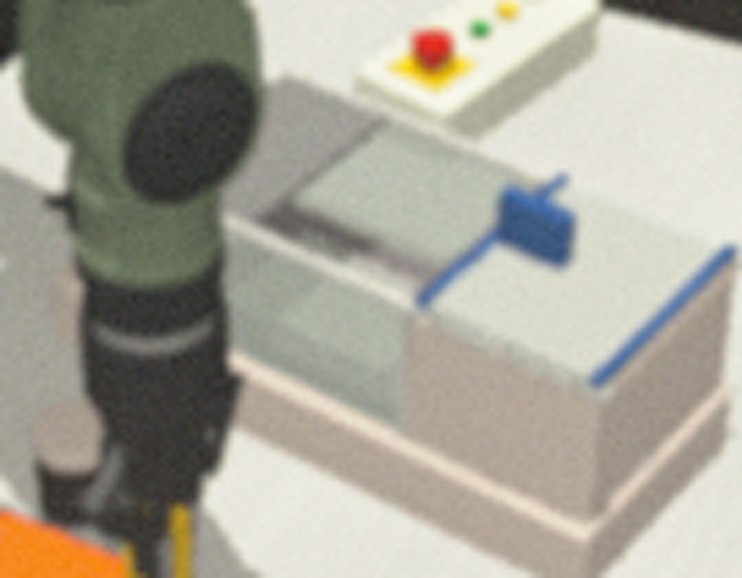

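```bash
python3 - <<'E'
from h import *
d=np.load("scene3.npy",allow_pickle=True).item(); e=np.load("side3.npy",allow_pickle=True).item()
S=lambda x,y:(222+x/5.5,140+y/5.5); T=lambda x,y:(205+x/5.5,125+y/5.5)
obs=[]
def add(dd,px,z,b): obs.append((onplane(dd,[px],z)[0,:2],b))
add(d,S(115,128),.163,(-.1075,-.080)); add(d,S(272,52),.163,(-.1075,.080))
add(d,S(205,178),.163,(-.0225,-.075)); add(d,S(350,101),.163,(-.0225,.075))
add(d,S(458,555),0,(.247,None)); 
add(e,T(285,77),.163,(-.1075,.080)); add(e,T(265,212),.163,(-.0225,-.075)); add(e,T(383,121),.163,(-.0225,.075))
A=np.array([o[0] for o in obs]);
for o in obs: print(o[0].round(4),o[1])
use=[i for i,o in enumerate(obs) if o[1][1] is not None]
P=A[use];B=np.array([obs[i][1] for i in use])
M,U=P.mean(0),B.mean(0); H=(B-U).T@(P-M); u,s,v=np.linalg.svd(H); R=v.T@u.T
t=M-R@U; print("yaw",np.arctan2(R[1,0],R[0,0]),"org",t); print(((P-(B@R.T+t))@R*1000).round(1))
print("RR in balance",((obs[4][0]-t)@R).round(4))
for n,dd in(("scene",d),("side",e)):
    for m,b,ce in mask(dd,*((100,120,40),(125,255,255)),15):
        if not(280<ce[0]<345 and 150<ce[1]<210): continue
        q=pts(m);Q=bydepth(dd,q);k=(Q[:,2]<.178)
        f=onplane(dd,q[k],.169)[:,:2]
        if len(f)>8:
            print(n,"strip bal",(((f-t)@R).mean(0)).round(4),((f-t)@R).min(0).round(4),((f-t)@R).max(0).round(4))
        k=Q[:,2]>.204
        if k.sum()>4: f=onplane(dd,q[k],.209)[:,:2]; print(n,"handle top bal",((f-t)@R).min(0).round(4),((f-t)@R).max(0).round(4))
w=np.load("wrist1.npy",allow_pickle=True).item()
print("jar",onplane(w,[(172,69)],.066))
E
```

```text
[0.3973 0.0836] (-0.1075, -0.08)
[0.4256 0.2353] (-0.1075, 0.08)
[0.4851 0.0766] (-0.0225, -0.075)
[0.5096 0.218 ] (-0.0225, 0.075)
[0.7425 0.024 ] (0.247, None)
[0.4287 0.2319] (-0.1075, 0.08)
[0.4891 0.0914] (-0.0225, -0.075)
[0.5105 0.2161] (-0.0225, 0.075)
yaw -0.15551427081583752 org [0.52012984 0.14428508]
[[-4.5  1.1]
 [ 0.  -4.7]
 [-1.7  2.7]
 [ 0.6 -3.8]
 [ 3.6 -7.6]
 [ 0.1 17.9]
 [ 1.9 -5.5]]
RR in balance [ 0.2383 -0.0844]
scene strip bal [ 0.1103 -0.0089] [ 0.1023 -0.0794] [0.1508 0.0818]
scene handle top bal [ 0.1143 -0.0626] [0.1623 0.0065]
scene strip bal [ 0.2305 -0.003 ] [ 0.2257 -0.0802] [0.235  0.0805]
side handle top bal [ 0.1208 -0.0169] [0.1625 0.0045]
jar [[ 0.42752483 -0.05060263  0.066     ]]
```

```bash
python3 -m crank '[{"delta_pos":[-0.05,0.0,0],"turn":0,"jaw":0},{"delta_pos":[-0.10,0.04,-0.025],"turn":0,"jaw":0},{"delta_pos":[-0.12,0.09,-0.057],"turn":0.03,"jaw":0},{"delta_pos":[-0.12,0.14,-0.088],"turn":0.06,"jaw":0},{"delta_pos":[-0.12,0.19,-0.12],"turn":0.09,"jaw":0},{"delta_pos":[-0.12,0.24,-0.152],"turn":0.113,"jaw":0},{"delta_pos":[-0.12,0.29,-0.183],"turn":0.113,"jaw":0},{"delta_pos":[-0.12,0.34,-0.215],"turn":0.113,"jaw":0},{"delta_pos":[-0.12,0.381,-0.241],"turn":0.113,"jaw":0},{"delta_pos":[-0.12,0.381,-0.241],"turn":0.113,"jaw":0}]'
python3 - <<'E'
from h import *
s=st(); print(Rt(s).round(3))
for n in ["scene","wrist"]:
    d=snapshot(n); np.save(n+"4.npy",d,allow_pickle=True); 
    a=d["frame"][:,:,::-1]
    if n!="wrist": a=cv2.resize(a[100:250,200:350],None,fx=4,fy=4,interpolation=cv2.INTER_CUBIC)
    cv2.imwrite(f"pics/{n}4.png",a)
E
```

```text
time: 4.85
tcp_pos: [0.3658, 0.1723, 0.2947]
tcp_rot: [-3.089, 1.566, 3.042]
ft_force: [-0.3, -0.5, -2.7]
finger_gap: 0.0158
t 4.85 tcp [0.3658 0.1723 0.2947] rpy [-3.089  1.566  3.042] F [-0.3  -0.54 -2.75] gap 0.0158 q [ 0.256  0.021 -0.432  1.123  0.002  0.407]
[[-0.005  0.151  0.989]
 [ 0.     0.989 -0.151]
 [-1.    -0.    -0.005]]
```

View pics/scene4.png

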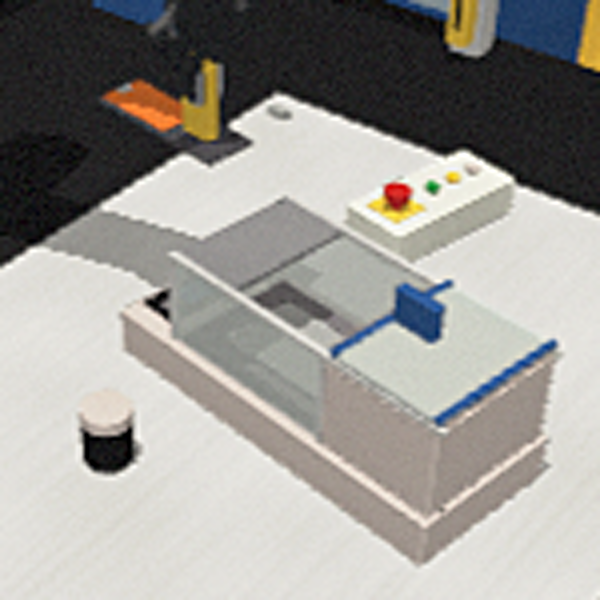

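View pics/wrist4.png

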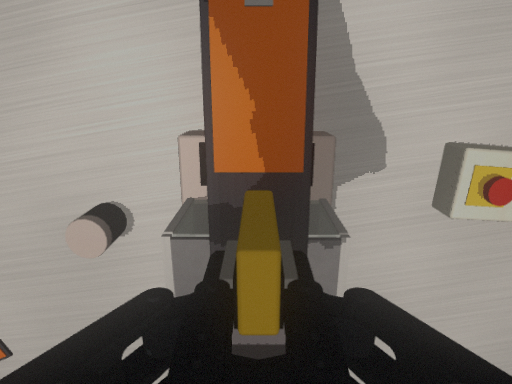

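```bash
python3 - <<'E'
from h import *
d=np.load("wrist4.npy",allow_pickle=True).item(); e=np.load("scene4.npy",allow_pickle=True).item()
a=d["frame"][120:300,150:360,::-1]; cv2.imwrite("pics/w4c.png",cv2.resize(a,None,fx=3.5,fy=3.3,interpolation=cv2.INTER_CUBIC))
yaw=-.1555;R=np.array([[np.cos(yaw),-np.sin(yaw)],[np.sin(yaw),np.cos(yaw)]]);o=np.array([.516,.1455])
f=lambda dd,px,z:((onplane(dd,px,z)[:,:2]-o)@R*1000).round(1).tolist()
print("roof front corners",f(d,[(167,234),(346,234)],.163))
print("console front",f(d,[(181,134),(334,134)],.055),f(d,[(181,134),(334,134)],.05))
S=lambda x,y:(200+x/4,100+y/4)
print("scene roof",f(e,[S(172,253),S(285,198)],.163),"rear edge",f(e,[S(248,290),S(345,233)],.163))
print("base",f(e,[S(418,563),S(122,343)],0))
# carrier tilt: plane through orange by depth
for dd in (d,e):
  for m,b,ce in mask(dd,*HUE["orange"],60):
    P=bydepth(dd,pts(m)); P=P[(P[:,2]>.1)]
    if len(P)<60: continue
    c=P.mean(0); u,s,v=np.linalg.svd(P-c); n=v[2]*np.sign(v[2][2]); print("panel n",c.round(3),n.round(3),"tilt",np.degrees(np.arctan2(-(n[:2]@R[:,0]),n[2])))
E
```

```text
roof front corners [[-109.6, -78.3], [-110.0, 77.7]]
console front [[-183.9, -85.5], [-184.3, 86.0]] [[-183.3, -86.7], [-183.7, 87.1]]
scene roof [[-107.6, -79.1], [-103.5, 73.8]] rear edge [[-12.2, -65.8], [-16.5, 73.0]]
base [[240.1, -86.5], [-192.7, -81.9]]
panel n [0.289 0.182 0.247] [-0.015  0.001  1.   ] tilt 0.8316653124368183
panel n [0.285 0.182 0.248] [-0.005  0.008  1.   ] tilt 0.36521638515085353
```

View pics/w4c.png

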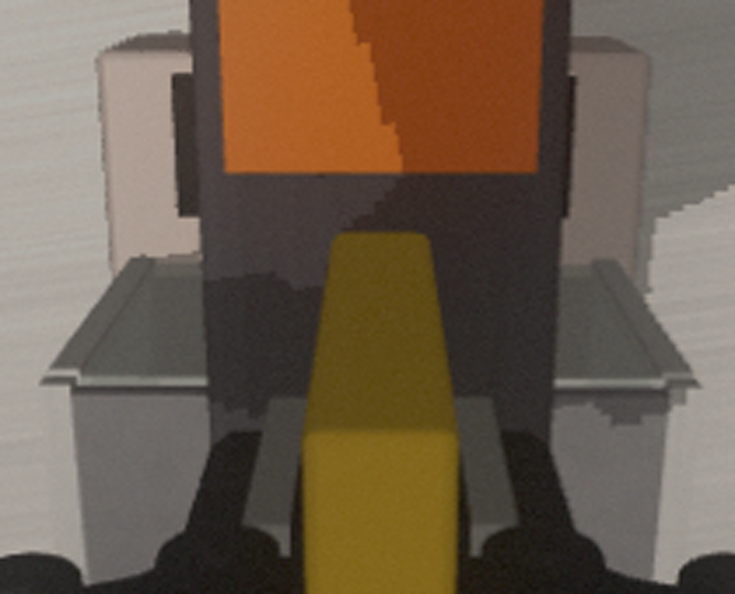

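Wrist view: console front corners at (181,134)/(334,134) and roof front edge at (167,234)/(346,234). They give the balance pose at about (0.515,0.1455), yaw -0.157, with matching widths. Now I'll lower the +x end onto the roof's front edge and tilt in small steps.

```bash
python3 -m crank '[{"delta_pos":[0.04,0,0.010],"turn":0.005,"jaw":0},{"delta_pos":[0.066,0,0.010],"turn":0.005,"jaw":0},{"delta_pos":[0.073,0,0.010],"turn":0.005,"jaw":0},{"delta_pos":[0.077,0,0.010],"turn":0.005,"jaw":0},{"delta_pos":[0.080,0,0.008],"turn":0.005,"jaw":0},{"delta_pos":[0.080,0,0.008],"turn":0.005,"jaw":0}]' 20
cat > tilt.py <<'E'
from h import *
import sys
yaw=-.157;R=np.array([[np.cos(yaw),-np.sin(yaw)],[np.sin(yaw),np.cos(yaw)]]);o=np.array([.515,.1455])
def bal(P): P=np.asarray(P,float); return np.c_[(P.reshape(-1,3)[:,:2]-o)@R,P.reshape(-1,3)[:,2]]
def tilt(names=("wrist","scene","side"),tag=None):
    out={}
    for nm in names:
        d=snapshot(nm); out[nm]=d
        if tag: cv2.imwrite(f"pics/{nm}{tag}.png",d["frame"][:,:,::-1])
        best=None
        for m,b,ce in mask(d,*HUE["orange"],60):
            P=bydepth(d,pts(m)); c=bal(np.median(P,0))[0]
            if abs(c[1])>.06 or not(-.4<c[0]<.2): continue
            P=P[np.linalg.norm(P-np.median(P,0),axis=1)<.08]
            if best is None or len(P)>len(best): best=P
        if best is not None and len(best)>40:
            P=bal(best); c=P.mean(0); n=np.linalg.svd(P-c)[2][2]; n*=np.sign(n[2]); print(nm,len(P),"panel ctr bal",(c*1000).round(1),"tilt",np.degrees(np.arctan2(-n[0],n[2])).round(1),"roll",np.degrees(np.arctan2(n[1],n[2])).round(1))
    s=st(); Rm=Rt(s); g=np.array(s["tcp_pos"])-.008*Rm[:,0]; print("grasp bal",(bal(g)[0]*1000).round(1))
    return out
if __name__=="__main__": tilt(("wrist","scene"),sys.argv[1] if len(sys.argv)>1 else None)
E
python3 tilt.py 5
```

```text
time: 5.7
tcp_pos: [0.3747, 0.168, 0.2172]
tcp_rot: [-2.596, 1.566, -2.758]
ft_force: [-10.4, -4.3, 16.6]
finger_gap: 0.0156
wrist 15876 panel ctr bal [-219.8   -0.5  165.6] tilt 2.7 roll 0.2
scene 120 panel ctr bal [-222.7   -2.3  167.6] tilt 2.8 roll 0.9
t 5.8 tcp [0.3747 0.168  0.2172] rpy [-2.603  1.566 -2.765] F [-11.15  -3.17  16.67] gap 0.0157 q [ 0.242  0.092 -0.562  0.921 -0.001  0.404]
grasp bal [-142.1    0.3  225.2]
```

```bash
python3 -m crank '[{"delta_pos":[0.002,0,0],"turn":0,"jaw":0},{"delta_pos":[0.004,0,-0.001],"turn":0,"jaw":0},{"delta_pos":[0.006,0,-0.002],"turn":0,"jaw":0},{"delta_pos":[0.006,0,-0.002],"turn":0,"jaw":0}]' 20
python3 tilt.py 6
```

```text
time: 6.3
tcp_pos: [0.3719, 0.1683, 0.2137]
tcp_rot: [-2.966, 1.566, -3.129]
ft_force: [-12.0, -0.7, 20.1]
finger_gap: 0.0155
wrist 15621 panel ctr bal [-220.7   -0.6  158.4] tilt 6.1 roll 0.1
scene 106 panel ctr bal [-223.5   -2.6  160.4] tilt 6.9 roll 1.0
t 6.4 tcp [0.3719 0.1683 0.2137] rpy [-2.959  1.566 -3.122] F [-11.97  -0.03  18.65] gap 0.0159 q [ 0.243  0.091 -0.573  0.912  0.001  0.406]
grasp bal [-1.449e+02  2.000e-01  2.217e+02]
```

View pics/wrist6.png

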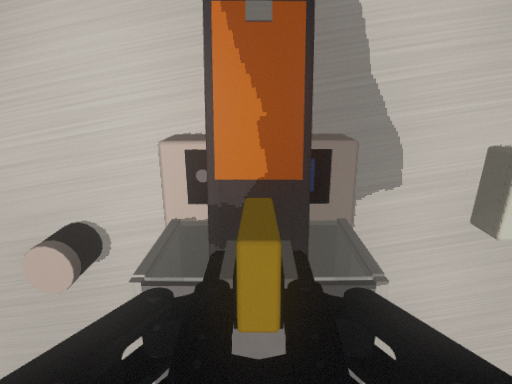

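```bash
python3 -m crank '[{"delta_pos":[0.002,0,-0.004],"turn":0,"jaw":0},{"delta_pos":[0.004,0,-0.008],"turn":0,"jaw":0},{"delta_pos":[0.006,0,-0.011],"turn":0,"jaw":0},{"delta_pos":[0.009,0,-0.013],"turn":0,"jaw":0},{"delta_pos":[0.012,0,-0.015],"turn":0,"jaw":0},{"delta_pos":[0.012,0,-0.015],"turn":0,"jaw":0}]' 20
python3 tilt.py 7
```

```text
time: 7.15
tcp_pos: [0.3557, 0.1709, 0.2011]
tcp_rot: [-3.018, 1.563, 3.103]
ft_force: [-3.9, 1.3, 1.4]
finger_gap: 0.0157
wrist 12184 panel ctr bal [-217.5   -0.7  131.5] tilt 19.3 roll 0.1
scene 69 panel ctr bal [-221.6   -4.   132.6] tilt 19.7 roll -0.2
t 7.25 tcp [0.3558 0.1709 0.2012] rpy [-3.011  1.563  3.11 ] F [-4.22  0.86  1.56] gap 0.0159 q [ 0.258  0.081 -0.62   0.877  0.002  0.421]
grasp bal [-1.611e+02  2.000e-01  2.092e+02]
```

View pics/wrist7.png

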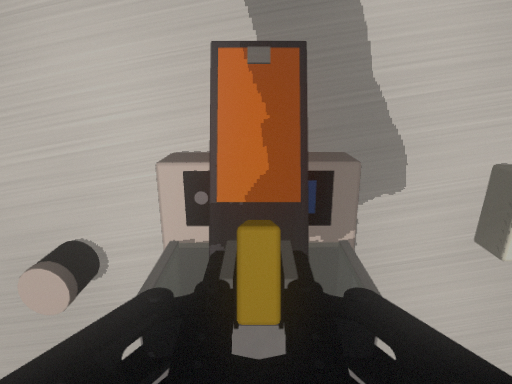

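```bash
python3 -m crank '[{"delta_pos":[0.003,0,-0.001],"turn":0,"jaw":0},{"delta_pos":[0.006,0,-0.002],"turn":0,"jaw":0},{"delta_pos":[0.009,0,-0.003],"turn":0,"jaw":0},{"delta_pos":[0.012,0,-0.004],"turn":0,"jaw":0},{"delta_pos":[0.012,0,-0.004],"turn":0,"jaw":0}]' 20
python3 tilt.py 8
```

```text
time: 7.88
tcp_pos: [0.3496, 0.1718, 0.1886]
tcp_rot: [-3.081, 1.559, 3.04]
ft_force: [-7.1, 2.1, 4.4]
finger_gap: 0.0159
wrist 10025 panel ctr bal [-208.9   -1.   111.1] tilt 30.1 roll 0.1
t 7.97 tcp [0.3496 0.1718 0.1886] rpy [-3.08   1.559  3.041] F [-7.96  2.39  4.29] gap 0.0155 q [ 0.263  0.088 -0.648  0.846  0.004  0.425]
grasp bal [-1.674e+02  1.000e-01  1.966e+02]
```

```bash
python3 -m crank '[{"delta_pos":[0.003,0,-0.001],"turn":0,"jaw":0},{"delta_pos":[0.004,0,-0.001],"turn":0,"jaw":0},{"delta_pos":[0.004,0,-0.001],"turn":0,"jaw":0},{"delta_pos":[-0.03,0,-0.004],"turn":0,"jaw":0},{"delta_pos":[-0.08,0,-0.004],"turn":0,"jaw":0},{"delta_pos":[-0.12,0,0],"turn":0,"jaw":0},{"delta_pos":[-0.12,0,0],"turn":0,"jaw":0}]' 20
python3 tilt.py 9; python3 -c "
from h import *
print(Rt(state()).round(3))"
```

```text
time: 8.85
tcp_pos: [0.3537, 0.1718, 0.3109]
tcp_rot: [2.982, 1.565, 2.819]
ft_force: [-0.2, -0.2, -3.1]
finger_gap: 0.0156
wrist 8915 panel ctr bal [-199.9   -0.4  230. ] tilt 34.2 roll 0.1
t 8.95 tcp [0.3511 0.1714 0.3077] rpy [-3.021  1.558  3.1  ] F [ 0.14 -0.39 -2.59] gap 0.0154 q [ 0.262 -0.007 -0.427  1.163  0.004  0.424]
grasp bal [-1.658e+02 -1.000e-01  3.157e+02]
[[-0.012  0.162  0.987]
 [ 0.001  0.987 -0.162]
 [-1.    -0.001 -0.012]]
```

View pics/scene9.png

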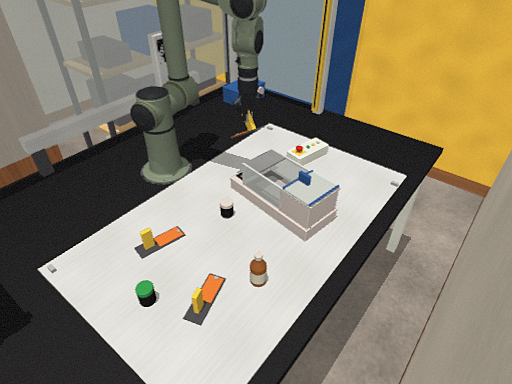

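Tilted 34° and held. Next I'll carry it over the opening, well above the roof.

```bash
python3 -m crank '[{"delta_pos":[-0.005,0,0.04],"turn":0,"jaw":0},{"delta_pos":[-0.005,0.001,0.09],"turn":-0.005,"jaw":0},{"delta_pos":[-0.005,0.001,0.14],"turn":-0.005,"jaw":0},{"delta_pos":[-0.003,0.0015,0.19],"turn":-0.005,"jaw":0},{"delta_pos":[-0.003,0.0015,0.225],"turn":-0.005,"jaw":0},{"delta_pos":[-0.003,0.0015,0.241],"turn":-0.005,"jaw":0},{"delta_pos":[-0.003,0.0015,0.241],"turn":-0.005,"jaw":0}]' 20
python3 - <<'E'
from tilt import *
o_=tilt(("wrist","scene","side"),"10"); print(Rt(state()).round(3))
for n in o_: np.save(n+"10.npy",o_[n],allow_pickle=True)
a=o_["scene"]["frame"][90:250,220:350,::-1]; cv2.imwrite("pics/s10c.png",cv2.resize(a,None,fx=3.7,fy=3.7,interpolation=cv2.INTER_CUBIC))
E
```

```text
time: 9.82
tcp_pos: [0.589, 0.1333, 0.3045]
tcp_rot: [-2.97, 1.554, -3.128]
ft_force: [-0.4, -0.9, -3.0]
finger_gap: 0.0163
wrist 9244 panel ctr bal [ 36.6  -2.  224.4] tilt 32.8 roll 0.2
side 62 panel ctr bal [ 40.3 -10.8 230.8] tilt 33.0 roll -0.9
t 9.97 tcp [0.5879 0.134  0.3066] rpy [-3.     1.556  3.127] F [-1.2  -0.03 -2.48] gap 0.0157 q [0.101 0.409 0.093 1.27  0.002 0.258]
grasp bal [7.400e+01 1.000e-01 3.146e+02]
[[-0.015  0.156  0.988]
 [ 0.     0.988 -0.156]
 [-1.    -0.002 -0.015]]
```

View pics/s10c.png

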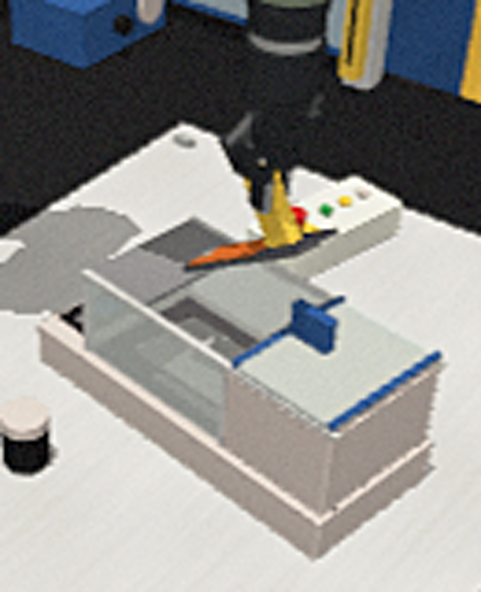

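View pics/wrist10.png

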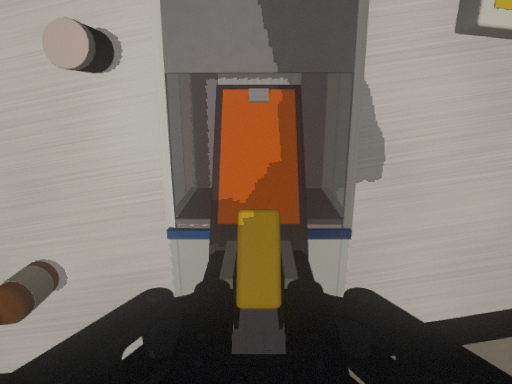

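```bash
python3 - <<'E'
from tilt import *
d=np.load("wrist10.npy",allow_pickle=True).item()
f=lambda px,z:(bal(onplane(d,px,z))*1000).round(1).tolist()
print("roof edge",f([(166,72),(355,72)],.163),f([(166,72),(355,72)],.157))
print("hatch front strip",f([(168,229),(351,229)],.17),f([(168,238),(351,238)],.17))
print("rear wall bottom? ",f([(178,220),(342,220)],.163),"floor rear",f([(190,190),(330,190)],.055))
m=max(mask(d,*HUE["orange"],60),key=lambda a:a[1][4])[0]
P=bal(bydepth(d,pts(m))); q=pts(m)
for r in (92,150,215): 
    k=abs(q[:,1]-r)<2; print(r,(np.median(P[k],0)*1000).round(1))
E
```

```text
roof edge [[-19.3, -74.8, 163.0], [-19.2, 74.5, 163.0]] [[-19.8, -76.4, 157.0], [-19.6, 76.2, 157.0]]
hatch front strip [[110.8, -80.9, 170.0], [110.8, 79.1, 170.0]] [[119.4, -81.6, 170.0], [119.3, 79.7, 170.0]]
rear wall bottom?  [[105.0, -73.3, 163.0], [105.0, 72.4, 163.0]] floor rear [[106.8, -84.5, 55.0], [106.8, 84.1, 55.0]]
92 [ -2.8  -1.9 199.1]
150 [ 34.1  -1.3 222.9]
215 [ 70.7  11.6 246.4]
```

```bash
sed -i 's/o=np.array(\[.515,.1455\])/o=np.array([.517,.1452])/' tilt.py; python3 -m crank '[{"delta_pos":[0.025,0,-0.003],"turn":0,"jaw":0},{"delta_pos":[0.0465,0,-0.0033],"turn":0,"jaw":0},{"delta_pos":[0.0465,0,-0.0033],"turn":0,"jaw":0},{"delta_pos":[0.054,0,-0.014],"turn":0,"jaw":0},{"delta_pos":[0.061,0,-0.025],"turn":0,"jaw":0},{"delta_pos":[0.069,0,-0.036],"turn":0,"jaw":0},{"delta_pos":[0.0765,0,-0.047],"turn":0,"jaw":0},{"delta_pos":[0.0765,0,-0.047],"turn":0,"jaw":0}]' 20
python3 - <<'E'
from tilt import *
o_=tilt(("wrist","scene"),"11"); print(Rt(state()).round(3))
a=o_["scene"]["frame"][90:250,220:350,::-1]; cv2.imwrite("pics/s11c.png",cv2.resize(a,None,fx=3.7,fy=3.7,interpolation=cv2.INTER_CUBIC))
E
```

```text
time: 10.98
tcp_pos: [0.5397, 0.1416, 0.2317]
tcp_rot: [-3.0, 1.556, 3.127]
ft_force: [0.4, -0.6, -2.0]
finger_gap: 0.0157
wrist 5281 panel ctr bal [  1.   -1.2 162.1] tilt 33.0 roll 0.1
t 11.07 tcp [0.5411 0.1415 0.232 ] rpy [-3.013  1.558  3.113] F [ 0.66 -0.12 -2.21] gap 0.0159 q [ 0.123  0.359 -0.171  1.053  0.002  0.28 ]
grasp bal [2.45e+01 1.00e-01 2.40e+02]
[[-0.013  0.156  0.988]
 [ 0.     0.988 -0.156]
 [-1.    -0.002 -0.013]]
```

View pics/s11c.png

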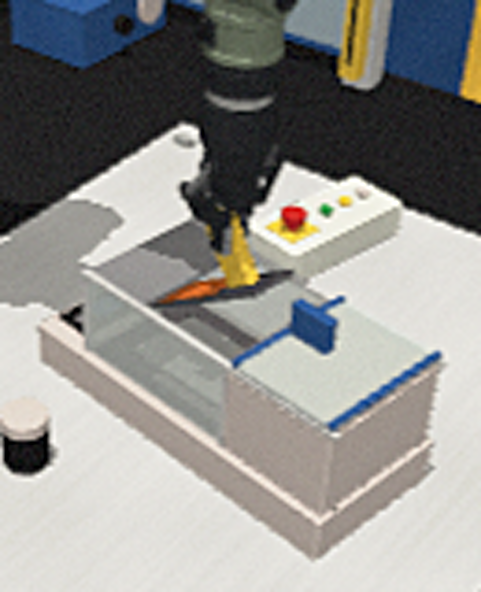

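View pics/wrist11.png

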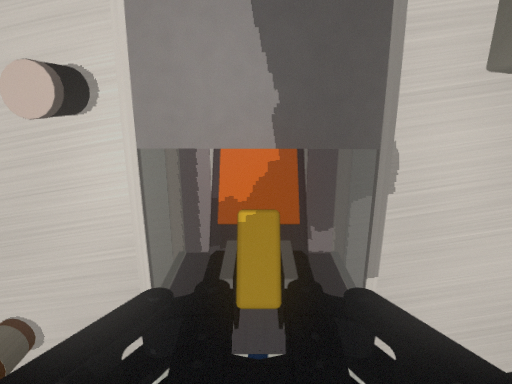

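The panel end is under the roof (wrist view, roof edge at row 148) and nothing is touching. Going down to just above the pan.

```bash
python3 -m crank '[{"delta_pos":[0.02,0,-0.001],"turn":0,"jaw":0},{"delta_pos":[0.038,0,-0.001],"turn":0,"jaw":0},{"delta_pos":[0.046,0,-0.001],"turn":0,"jaw":0},{"delta_pos":[0.046,0,-0.001],"turn":0,"jaw":0}]' 20
python3 - <<'E'
from tilt import *
o_=tilt(("wrist","scene","side"),"12")
a=o_["scene"]["frame"][110:250,220:350,::-1]; b=o_["side"]["frame"][110:250,205:350,::-1]; cv2.imwrite("pics/s12c.png",cv2.resize(np.hstack([a,b]),None,fx=2.9,fy=2.9,interpolation=cv2.INTER_CUBIC))
E
```

```text
time: 11.58
tcp_pos: [0.5397, 0.1416, 0.186]
tcp_rot: [-3.006, 1.558, 3.12]
ft_force: [0.2, 1.1, -2.0]
finger_gap: 0.0156
wrist 4283 panel ctr bal [  4.9  -1.2 118.9] tilt 33.2 roll 0.1
t 11.72 tcp [0.5403 0.1417 0.1869] rpy [-3.034  1.56   3.093] F [-0.27  0.1  -2.77] gap 0.0159 q [ 0.123  0.392 -0.244  0.946  0.002  0.28 ]
grasp bal [ 23.6   0.2 194.9]
```

View pics/s12c.png

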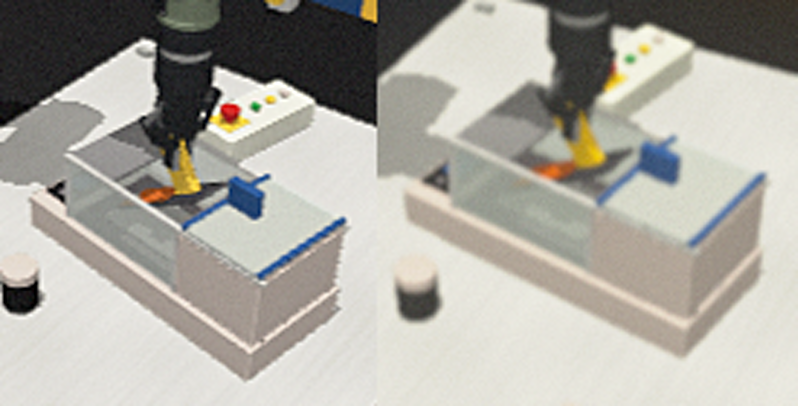

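View pics/wrist12.png

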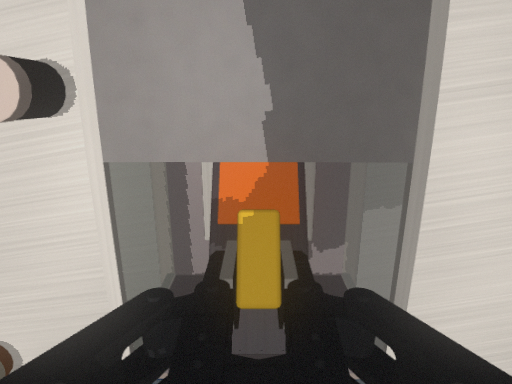

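```bash
python3 -m crank '[{"delta_pos":[0.006,0,0.0],"turn":0,"jaw":0},{"delta_pos":[0.010,0,0.001],"turn":0,"jaw":0},{"delta_pos":[0.014,0,0.002],"turn":0,"jaw":0},{"delta_pos":[0.018,0,0.003],"turn":0,"jaw":0},{"delta_pos":[0.018,0,0.003],"turn":0,"jaw":0}]' 20
python3 -c "
from tilt import *
tilt(('wrist',),'13')"
```

```text
time: 12.35
tcp_pos: [0.5474, 0.1413, 0.1717]
tcp_rot: [2.778, 1.569, 2.621]
ft_force: [5.5, -1.3, 6.3]
finger_gap: 0.0155
wrist 5115 panel ctr bal [  7.4  -0.2 109.1] tilt 26.9 roll -0.0
t 12.4 tcp [0.5472 0.1413 0.1717] rpy [2.857 1.569 2.7  ] F [ 4.66 -0.81  6.64] gap 0.016 q [ 0.121  0.411 -0.257  0.905  0.001  0.279]
grasp bal [ 30.5   0.8 179.7]
```

```bash
python3 -m crank '[{"delta_pos":[0.004,0,-0.004],"turn":0,"jaw":0},{"delta_pos":[0.009,0,-0.004],"turn":0,"jaw":0},{"delta_pos":[0.014,0,-0.003],"turn":0,"jaw":0},{"delta_pos":[0.018,0,-0.002],"turn":0,"jaw":0},{"delta_pos":[0.018,0,-0.002],"turn":0,"jaw":0}]' 20
python3 -c "
from tilt import *
tilt(('wrist',),'14')"
```

```text
time: 13.02
tcp_pos: [0.5446, 0.1416, 0.1529]
tcp_rot: [3.059, 1.567, 2.901]
ft_force: [0.4, 1.0, -1.1]
finger_gap: 0.0157
wrist 2913 panel ctr bal [ 3.3 -0.1 97.4] tilt 19.1 roll -0.0
t 13.07 tcp [0.5446 0.1416 0.153 ] rpy [3.065 1.567 2.908] F [-0.06  0.25 -2.26] gap 0.016 q [ 0.123  0.426 -0.286  0.862  0.001  0.28 ]
grasp bal [ 27.8   0.8 161. ]
```

View pics/wrist14.png

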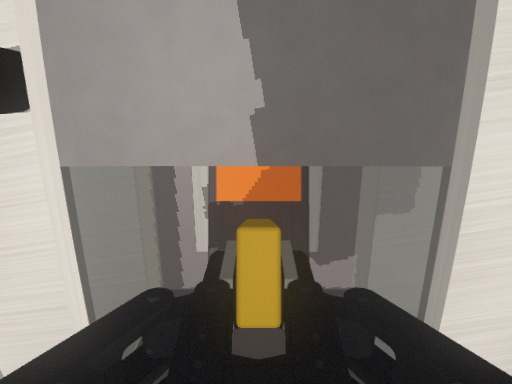

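```bash
python3 -m crank '[{"delta_pos":[0.004,0,0.001],"turn":0,"jaw":0},{"delta_pos":[0.009,0,0.003],"turn":0,"jaw":0},{"delta_pos":[0.014,0,0.005],"turn":0,"jaw":0},{"delta_pos":[0.019,0,0.007],"turn":0,"jaw":0},{"delta_pos":[0.019,0,0.007],"turn":0,"jaw":0}]' 20
python3 -c "
from tilt import *
tilt(('wrist',),'15')"
```

```text
time: 13.7
tcp_pos: [0.5512, 0.1404, 0.1332]
tcp_rot: [3.136, 1.566, 2.978]
ft_force: [1.4, 0.3, -1.6]
finger_gap: 0.0162
wrist 2369 panel ctr bal [ 1.3 -0.3 83.8] tilt 8.9 roll -0.0
t 13.75 tcp [0.5508 0.1404 0.1332] rpy [-3.118  1.566  3.007] F [-0.12 -0.9  -1.8 ] gap 0.0155 q [ 0.119  0.457 -0.293  0.826  0.001  0.276]
grasp bal [ 34.2   0.6 141.2]
```

```bash
python3 -m crank '[{"delta_pos":[0.003,0,0.002],"turn":0,"jaw":0},{"delta_pos":[0.006,0,0.004],"turn":0,"jaw":0},{"delta_pos":[0.010,0,0.006],"turn":0,"jaw":0},{"delta_pos":[0.010,0,0.006],"turn":0,"jaw":0}]' 20
python3 - <<'E'
from tilt import *
o_=tilt(('wrist',),'16'); d=o_['wrist']; np.save("wrist16.npy",d,allow_pickle=True)
for m,b,ce in mask(d,*HUE["yellow"],300):
    q=pts(m);P=bal(bydepth(d,q))*1000; print("yellow",ce,P.min(0).round(1),P.max(0).round(1))
    for r in range(200,345,12):
        k=abs(q[:,1]-r)<2
        if k.sum()>10: print(r,np.median(P[k],0).round(1))
E
```

```text
time: 14.25
tcp_pos: [0.5569, 0.1394, 0.1229]
tcp_rot: [-3.118, 1.566, 3.007]
ft_force: [0.8, 0.7, -0.8]
finger_gap: 0.0156
wrist 2995 panel ctr bal [ 0.1 -0.5 77. ] tilt 3.4 roll 0.0
t 14.3 tcp [0.5565 0.1395 0.1228] rpy [-3.106  1.565  3.02 ] F [ 0.8  -0.29 -0.79] gap 0.0158 q [ 0.116  0.477 -0.289  0.81   0.001  0.274]
grasp bal [ 39.9   0.5 130.8]
yellow [258.22690992 271.94135853] [-33.4 -13.   75.4] [102.7  12.5 255.1]
200 [19.2 -0.7 89.3]
212 [ 17.9  -0.7 111.6]
224 [ 16.9  -0.7 128.9]
236 [ 16.1  -0.7 143. ]
248 [ 15.6  -0.7 154.1]
260 [ 18.9  -0.7 156.3]
272 [ 23.4  -0.7 156.4]
284 [ 27.8  -0.7 156.8]
296 [ 32.5  -0.7 156.9]
308 [ 37.1  -0.5 157.2]
320 [ 41.9  -0.7 157.6]
332 [ 46.7  -0.5 157.9]
```

View pics/wrist16.png

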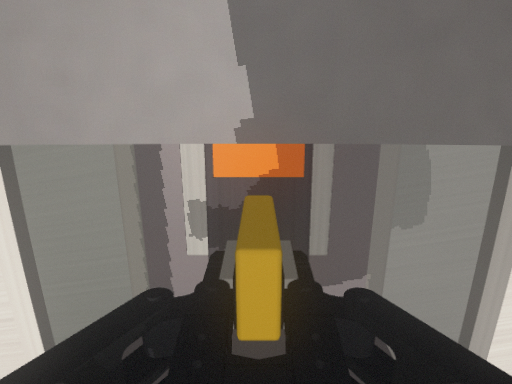

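```bash
python3 - <<'E'
from tilt import *
d=np.load("wrist16.npy",allow_pickle=True).item()
f=lambda px,z:(bal(onplane(d,px,z))*1000).round(1).tolist()
print("roof rear edge z163",f([(0,144),(500,143)],.163),"z157",f([(100,144)],.157))
print("pan rear edge",f([(195,254),(320,254)],.065),"pan y",f([(184,200),(332,200)],.065))
print("panel rear edge",f([(215,178),(304,178)],.077)," plate edges",f([(208,190),(311,190)],.073))
P=bal(bydepth(d,np.array([(195,240),(320,240),(195,200),(195,252)])))*1000; print(P.round(1))
g=d["frame"][230:270,190:200].mean((1,2)); print(g.round())
E
```

```text
roof rear edge z163 [[-21.1, -75.1, 163.0], [-21.3, 68.8, 163.0]] z157 [[-20.0, -48.2, 157.0]]
pan rear edge [[63.1, -41.0, 65.0], [63.1, 38.9, 65.0]] pan y [[26.9, -45.6, 65.0], [26.9, 44.2, 65.0]]
panel rear edge [[10.3, -24.6, 77.0], [10.3, 24.9, 77.0]]  plate edges [[18.3, -29.4, 73.0], [18.3, 29.8, 73.0]]
[[ 52.7 -40.1  66.3]
 [ 53.3  38.3  65.1]
 [ 27.1 -39.   64.4]
 [ 61.8 -40.9  64.7]]
[130. 130. 132. 133. 125. 128. 141. 155. 160. 172. 176. 176. 176. 176.
 176. 176. 176. 176. 176. 176. 176. 176. 176. 175. 166. 139. 129. 130.
 130. 130. 129. 129. 128. 129. 129. 128. 128. 128. 128. 128.]
```

```bash
python3 -m crank '[{"delta_pos":[0.002,0,0.002],"turn":0,"jaw":0},{"delta_pos":[0.004,0,0.004],"turn":0,"jaw":0},{"delta_pos":[0.006,0,0.0058],"turn":0,"jaw":0},{"delta_pos":[0.006,0,0.0058],"turn":0,"jaw":0}]' 20
cat > meas.py <<'E'
from tilt import *
import sys
o_=tilt(('wrist',),sys.argv[1]); d=o_['wrist']; np.save(f"wrist{sys.argv[1]}.npy",d,allow_pickle=True)
g=cv2.cvtColor(d["frame"],cv2.COLOR_RGB2GRAY).astype(float)
m=max(mask(d,*HUE["orange"],60),key=lambda a:a[1][4]); q=pts(m[0]); print("orange box",m[1])
k=[q[q[:,0]==c][:,1].max() for c in range(m[1][0]+8,m[1][0]+m[1][2]-8,4)]
print("panel rear edge x",(bal(onplane(d,[(m[2][0],np.median(k)+.5)],.073))*1000).round(1), "slope",np.polyfit(range(len(k)),k,1)[0]/4)
for m,b,ce in mask(d,*HUE["yellow"],300):
    q=pts(m);P=bal(bydepth(d,q))*1000
    for r in range(230,345,15):
        k=abs(q[:,1]-r)<2
        if k.sum()>10: print(r,np.median(P[k],0).round(1))
E
python3 meas.py 17
```

```text
time: 14.8
tcp_pos: [0.5621, 0.1385, 0.1165]
tcp_rot: [-3.056, 1.565, 3.07]
ft_force: [-1.4, -0.7, -1.3]
finger_gap: 0.0157
wrist 4191 panel ctr bal [-1.1 -0.6 73.2] tilt 0.1 roll -0.0
t 14.85 tcp [0.5622 0.1385 0.1165] rpy [-3.06   1.565  3.066] F [-0.32  0.36 -2.57] gap 0.0156 q [ 0.113  0.493 -0.281  0.803  0.001  0.271]
grasp bal [ 45.7   0.4 124.5]
orange box [ 211  126   95   46 4207]
panel rear edge x [[11.3 -0.6 73. ]] slope -8.916320016501518e-16
230 [ 21.7  -0.8 130. ]
245 [ 21.8  -0.8 143.3]
260 [ 23.6  -0.8 151. ]
275 [ 29.1  -0.7 151.2]
290 [ 35.   -0.8 151. ]
305 [ 41.1  -0.7 151. ]
320 [ 47.2  -0.8 151. ]
335 [ 53.6  -0.8 151. ]
```

View pics/wrist17.png

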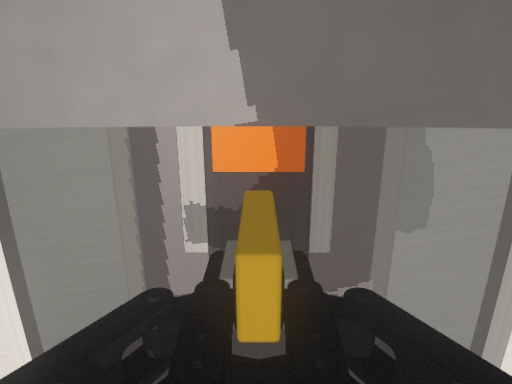

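Level at 0.1°, and the post top reads z=151 mm, as expected for resting on the pan. Centred within about 2 mm. Lowering 0.5 mm and letting go.

```bash
python3 -m crank '[{"delta_pos":[0.0007,0,0],"turn":0,"jaw":0},{"delta_pos":[0.0007,0,0],"turn":0,"jaw":0},{"delta_pos":[0.0007,0,0],"turn":0,"jaw":0.25},{"delta_pos":[0.0007,0,0],"turn":0,"jaw":0.4},{"delta_pos":[0.0007,0,0],"turn":0,"jaw":0.4},{"delta_pos":[0.0007,0,0],"turn":0,"jaw":0.4}]' 20
python3 meas.py 18
```

```text
time: 15.6
tcp_pos: [0.5622, 0.1385, 0.1157]
tcp_rot: [-3.061, 1.565, 3.065]
ft_force: [0.1, 0.0, 0.1]
finger_gap: 0.0342
wrist 4208 panel ctr bal [-1.1 -0.7 73.2] tilt 0.1 roll -0.0
t 15.65 tcp [0.5622 0.1385 0.1157] rpy [-3.066  1.565  3.06 ] F [ 0.61  0.13 -0.79] gap 0.0345 q [ 0.113  0.494 -0.282  0.801  0.001  0.271]
grasp bal [ 45.7   0.4 123.7]
orange box [ 211  126   95   46 4223]
panel rear edge x [[11.2 -0.7 73. ]] slope -8.916320016501518e-16
230 [ 21.9  -0.8 129. ]
245 [ 21.9  -0.8 142.6]
260 [ 23.4  -0.6 150.9]
275 [ 28.7  -0.8 151.2]
290 [ 34.6  -0.8 151.1]
305 [ 40.5  -0.8 151.1]
320 [ 46.7  -0.8 151. ]
335 [ 53.   -0.6 151.1]
```

View pics/wrist18.png

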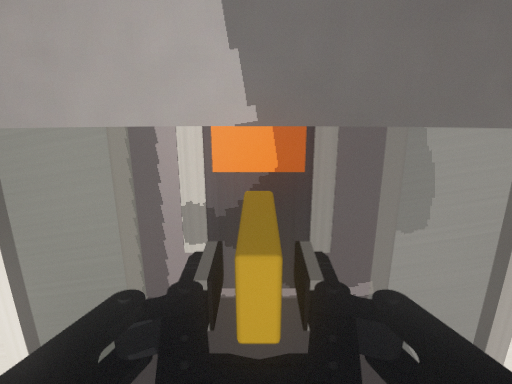

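```bash
python3 -m crank '[{"delta_pos":[-0.02,0,0],"turn":0,"jaw":0.4},{"delta_pos":[-0.07,0,0],"turn":0,"jaw":0.4},{"delta_pos":[-0.13,0,0],"turn":0,"jaw":0.4},{"delta_pos":[-0.18,0,0],"turn":0,"jaw":0.6},{"delta_pos":[-0.18,0,0],"turn":0,"jaw":0.6}]'
python3 - <<'E'
from tilt import *
o_=tilt(('wrist','scene','side'),'19'); print(Rt(state()).round(3))
for n in o_: np.save(n+"19.npy",o_[n],allow_pickle=True)
d=o_["wrist"]
for m,b,ce in mask(d,(100,120,20),(125,255,255),100):
    q=pts(m);P=bal(bydepth(d,q))*1000; print("blue",ce.round(),b,np.median(P,0).round(1))
    k=P[:,2]>200
    if k.sum()>20: t=bal(onplane(d,q[k],.209))*1000; print("  top",t.min(0).round(1),t.max(0).round(1))
m=max(mask(d,*HUE["orange"],60),key=lambda a:a[1][4])[0]; p=bal(onplane(d,pts(m),.073))*1000; print("orange",p.min(0).round(1),p.max(0).round(1))
for m,b,ce in mask(d,*HUE["yellow"],300):
    q=pts(m);P=bal(bydepth(d,q))*1000;k=abs(P[:,2]-151)<3; t=bal(onplane(d,q[k],.151))*1000; print("post top",t.min(0).round(1),t.max(0).round(1))
a=o_["scene"]["frame"][110:250,220:350,::-1]; b=o_["side"]["frame"][110:250,205:350,::-1]; cv2.imwrite("pics/s19c.png",cv2.resize(np.hstack([a,b]),None,fx=2.9,fy=2.9,interpolation=cv2.INTER_CUBIC))
E
```

```text
time: 16.27
tcp_pos: [0.5657, 0.1387, 0.3006]
tcp_rot: [0.646, 1.568, 0.489]
ft_force: [-0.3, -0.0, -0.3]
finger_gap: 0.0514
wrist 1297 panel ctr bal [-4.2 -0.6 73.1] tilt 0.2 roll -0.0
t 16.43 tcp [0.5628 0.1383 0.2947] rpy [-3.022  1.563  3.104] F [-0.47  0.46 -0.5 ] gap 0.0514 q [ 1.130e-01  3.600e-01 -8.000e-03  1.209e+00  1.000e-03  2.710e-01]
grasp bal [ 46.3   0.4 302.7]
[[-0.008  0.157  0.988]
 [ 0.     0.988 -0.157]
 [-1.    -0.001 -0.007]]
blue [258. 258.] [204 253 109  10 877] [113.2   0.2 170.2]
blue [256. 311.] [248 286  16  51 743] [140.   -1.5 209. ]
  top [117.4  -7.8 209. ] [165.2   4.2 209. ]
orange [-18.1 -25.4  73. ] [10. 24. 73.]Traceback (most recent call last):
  File "<stdin>", line 11, in <module>
  File "h.py", line 11, in onplane
    c,v,_=rays(d,px); return c+v*((z-c[2])/v[:,2])[:,None]
          ~~~~^^^^^^
  File "h.py", line 8, in rays
    u=cv2.undistortPoints(px,K(d),np.array(d["D"],float)).reshape(-1,2)
      ~~~~~~~~~~~~~~~~~~~^^^^^^^^^^^^^^^^^^^^^^^^^^^^^^^^
cv2.error: OpenCV(4.12.0) /io/opencv/modules/calib3d/src/undistort.dispatch.cpp:347: error: (-215:Assertion failed) CV_IS_MAT(_src) && CV_IS_MAT(_dst) && (_src->rows == 1 || _src->cols == 1) && (_dst->rows == 1 || _dst->cols == 1) && _src->cols + _src->rows - 1 == _dst->rows + _dst->cols - 1 && (CV_MAT_TYPE(_src->type) == CV_32FC2 || CV_MAT_TYPE(_src->type) == CV_64FC2) && (CV_MAT_TYPE(_dst->type) == CV_32FC2 || CV_MAT_TYPE(_dst->type) == CV_64FC2) in function 'cvUndistortPointsInternal'
```

View pics/wrist19.png

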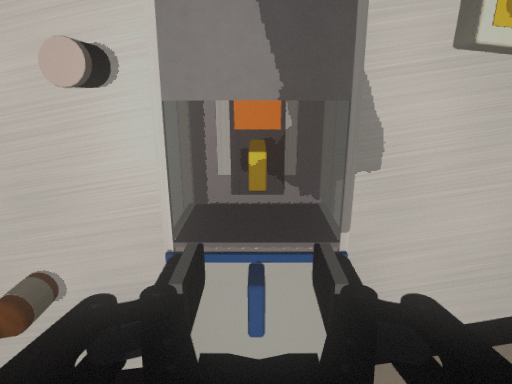

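```bash
python3 - <<'E'
from tilt import *
d=np.load("wrist19.npy",allow_pickle=True).item()
f=lambda px,z:(bal(onplane(d,px,z))*1000).round(1).tolist()
print("plate rear",f([(232,194.5),(285,194.5)],.071),"plate sides front",f([(231,110),(285,110)],.071))
print("pan rear",f([(222,175.5),(290,175.5)],.065),"pan sides",f([(217,140),(298,140)],.065))
print("roof",f([(160,100),(360,100)],.163),"rear wall bottom?",f([(190,204),(325,204)],.055),"walls floor",f([(206,190),(310,190)],.055))
a=cv2.resize(d["frame"][90:260,160:360,::-1],None,fx=3.5,fy=3.5,interpolation=cv2.INTER_CUBIC); cv2.imwrite("pics/w19c.png",a)
E
```

```text
plate rear [[85.4, -29.5, 71.0], [85.4, 31.3, 71.0]] plate sides front [[-8.8, -28.4, 71.0], [-8.7, 29.1, 71.0]]
pan rear [[64.5, -40.9, 65.0], [64.5, 37.0, 65.0]] pan sides [[23.9, -45.2, 65.0], [24.0, 44.8, 65.0]]
roof [[-21.1, -77.2, 163.0], [-21.1, 80.9, 163.0]] rear wall bottom? [[102.3, -81.9, 55.0], [102.4, 81.5, 55.0]] walls floor [[84.7, -61.7, 55.0], [84.8, 62.4, 55.0]]
```

View pics/w19c.png

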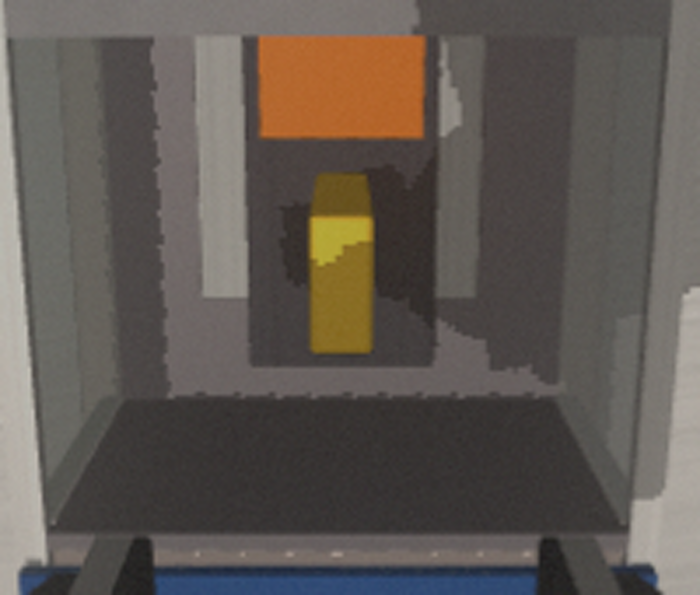

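Placed: plate rear edge 20.9 mm past the pan edge (ideal 22.5), sideways within 1 mm, level. Now the hatch handle, with its top at about (141,-1) in the balance frame.

```bash
python3 -m crank '[{"delta_pos":[0,-0.0012,0.04],"turn":0,"jaw":0.6},{"delta_pos":[0,-0.0012,0.08],"turn":0,"jaw":0.6},{"delta_pos":[0.03,-0.0012,0.0955],"turn":0,"jaw":0.6},{"delta_pos":[0.07,-0.0012,0.0955],"turn":0,"jaw":0.6},{"delta_pos":[0.103,-0.0012,0.0955],"turn":0,"jaw":0.6},{"delta_pos":[0.103,-0.0012,0.0955],"turn":0,"jaw":0.6},{"delta_pos":[0.103,-0.0012,0.0955],"turn":0,"jaw":0.6}]'
python3 - <<'E'
from tilt import *
o_=tilt(('wrist',),'20')
E
```

```text
time: 17.3
tcp_pos: [0.6562, 0.1222, 0.1913]
tcp_rot: [-3.015, 1.563, 3.111]
ft_force: [0.6, 0.1, 0.7]
finger_gap: 0.0511
wrist 287 panel ctr bal [  7.  -18.7  73.2] tilt 1.9 roll 0.2
t 17.35 tcp [0.6568 0.1223 0.1923] rpy [-3.051  1.565  3.075] F [-0.58  0.52 -0.21] gap 0.051 q [7.300e-02 5.840e-01 8.600e-02 1.079e+00 1.000e-03 2.310e-01]
grasp bal [141.7  -0.8 200.3]
```

View pics/wrist20.png

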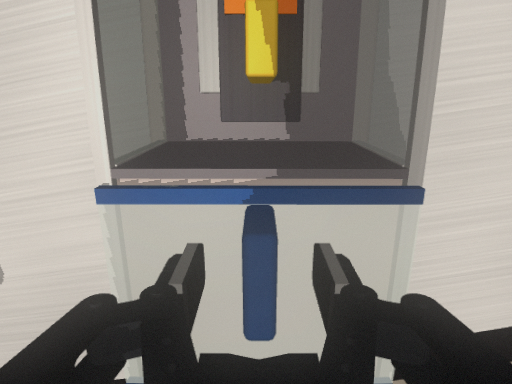

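Handle at (260,275), between the pads. Closing on it and sliding the hatch shut.

```bash
python3 -m crank '[{"delta_pos":[0.003,0,0],"turn":0,"jaw":0},{"delta_pos":[0.003,0,0],"turn":0,"jaw":0},{"delta_pos":[0.003,0,0],"turn":0,"jaw":0},{"delta_pos":[0.003,0,0],"turn":0,"jaw":0},{"delta_pos":[0.003,0,-0.01],"turn":0,"jaw":0},{"delta_pos":[0.003,0,-0.025],"turn":0,"jaw":0},{"delta_pos":[0.003,0,-0.04],"turn":0,"jaw":0},{"delta_pos":[0.003,0,-0.055],"turn":0,"jaw":0},{"delta_pos":[0.003,0,-0.06],"turn":0,"jaw":0},{"delta_pos":[0.003,0,-0.06],"turn":0,"jaw":0}]' 25
python3 -c "
from tilt import *
tilt(('wrist',),'21')"
```

```text
time: 18.6
tcp_pos: [0.5969, 0.1321, 0.1902]
tcp_rot: [3.126, 1.565, 2.969]
ft_force: [-1.0, 2.8, 7.3]
finger_gap: 0.0137
wrist 4729 panel ctr bal [-12.7  -0.7  73.2] tilt -0.0 roll 0.1
t 18.65 tcp [0.5971 0.1321 0.1902] rpy [3.118 1.564 2.961] F [-1.22  1.65  7.53] gap 0.0134 q [ 0.096  0.48  -0.095  1.002  0.002  0.253]
grasp bal [ 81.2  -0.5 198.2]
```

View pics/wrist21.png

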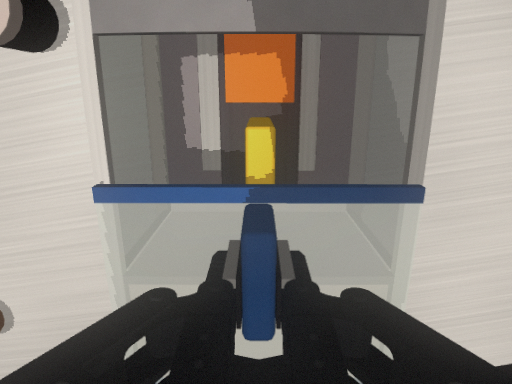

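```bash
python3 -m crank '[{"delta_pos":[0,0,-0.012],"turn":0,"jaw":0},{"delta_pos":[0,0,-0.028],"turn":0,"jaw":0},{"delta_pos":[0,0,-0.044],"turn":0,"jaw":0},{"delta_pos":[0,0,-0.056],"turn":0,"jaw":0},{"delta_pos":[0,0,-0.064],"turn":0,"jaw":0},{"delta_pos":[0,0,-0.067],"turn":0,"jaw":0},{"delta_pos":[0,0,-0.067],"turn":0,"jaw":0}]' 25
python3 -c "
from tilt import *
tilt(('wrist',),'22')"
```

```text
time: 19.52
tcp_pos: [0.53, 0.1428, 0.1902]
tcp_rot: [3.106, 1.562, 2.95]
ft_force: [-0.9, 2.4, -0.1]
finger_gap: 0.0137
wrist 215 panel ctr bal [ 2.8  0.9 73.2] tilt -23.4 roll -0.3
t 19.57 tcp [0.53   0.1428 0.1902] rpy [3.101 1.562 2.944] F [-2.26  2.01  0.44] gap 0.0138 q [ 0.127  0.37  -0.268  0.941  0.003  0.284]
grasp bal [ 13.3  -0.4 198.2]
```

View pics/wrist22.png

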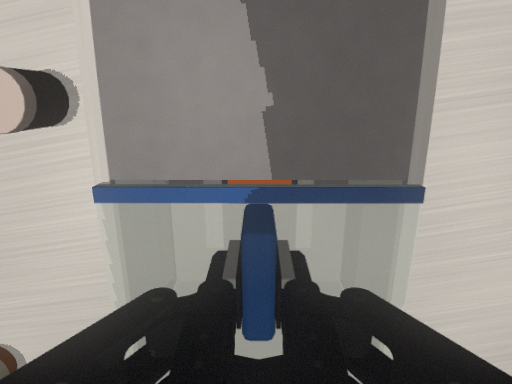

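Only a sliver is still open. I'll press on to the stop in small steps.

```bash
python3 -m crank '[{"delta_pos":[0,0,-0.002],"turn":0,"jaw":0},{"delta_pos":[0,0,-0.004],"turn":0,"jaw":0},{"delta_pos":[0,0,-0.005],"turn":0,"jaw":0},{"delta_pos":[0,0,-0.006],"turn":0,"jaw":0},{"delta_pos":[0,0,-0.006],"turn":0,"jaw":0}]' 25
python3 -c "
from tilt import *
tilt(('wrist',),'23')"
```

```text
time: 20.2
tcp_pos: [0.5239, 0.1437, 0.1902]
tcp_rot: [3.104, 1.562, 2.947]
ft_force: [2.5, 2.0, -2.1]
finger_gap: 0.0135
t 20.25 tcp [0.5239 0.1437 0.1902] rpy [3.104 1.562 2.947] F [ 2.08  2.63 -1.84] gap 0.0132 q [ 0.13   0.36  -0.283  0.936  0.003  0.287]
grasp bal [  7.1  -0.4 198.2]
```

```bash
python3 -m crank '[{"delta_pos":[0,0,-0.001],"turn":0,"jaw":0},{"delta_pos":[0,0,-0.002],"turn":0,"jaw":0},{"delta_pos":[0,0,-0.003],"turn":0,"jaw":0},{"delta_pos":[0,0,-0.003],"turn":0,"jaw":0}]' 25
python3 -c "
from tilt import *
tilt(('wrist',),'24')"
```

```text
time: 20.75
tcp_pos: [0.5235, 0.1438, 0.1902]
tcp_rot: [3.064, 1.567, 2.907]
ft_force: [10.5, 1.4, -9.2]
finger_gap: 0.0137
t 20.8 tcp [0.5236 0.1438 0.1902] rpy [3.05  1.567 2.893] F [10.21  2.61 -8.58] gap 0.0135 q [ 0.131  0.357 -0.289  0.93   0.002  0.289]
grasp bal [  6.7  -0.4 198.2]
```

View pics/wrist24.png

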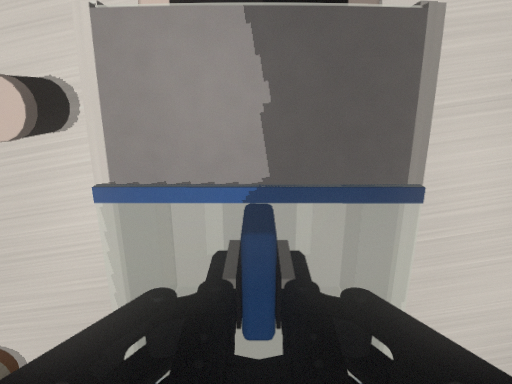

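Stop reached: the force rose to 10 N with no further motion, and the gap is closed. Releasing and retracting.

```bash
python3 -m crank '[{"delta_pos":[0,0,0],"turn":0,"jaw":0.3},{"delta_pos":[0,0,0],"turn":0,"jaw":0.5},{"delta_pos":[0,0,0],"turn":0,"jaw":0.5},{"delta_pos":[-0.03,0,0],"turn":0,"jaw":0.5},{"delta_pos":[-0.09,0,0],"turn":0,"jaw":0.5},{"delta_pos":[-0.15,0,0],"turn":0,"jaw":0.5},{"delta_pos":[-0.15,0,0],"turn":0,"jaw":0.5}]'
python3 - <<'E'
from tilt import *
o_=tilt(('wrist','scene','side'),'25')
d=o_["wrist"]
for m,b,ce in mask(d,(100,120,20),(125,255,255),100):
    q=pts(m);P=bal(bydepth(d,q))*1000; print("blue",ce.round(),b,np.median(P,0).round(1))
a=o_["scene"]["frame"][110:300,120:350,::-1]; cv2.imwrite("pics/s25c.png",cv2.resize(a,None,fx=3.1,fy=3.1,interpolation=cv2.INTER_CUBIC))
E
```

```text
time: 21.68
tcp_pos: [0.5262, 0.1439, 0.3457]
tcp_rot: [0.529, 1.565, 0.371]
ft_force: [0.3, -0.1, -0.5]
finger_gap: 0.0427
t 21.82 tcp [0.5235 0.1436 0.3396] rpy [-3.118  1.565  3.007] F [-0.48 -0.56 -0.43] gap 0.0426 q [ 1.310e-01  2.730e-01 -1.900e-02  1.284e+00  1.000e-03  2.880e-01]
grasp bal [  6.7  -0.6 347.6]
blue [266.  14.] [ 231    0   71   30 1998] [-153.4    8.9   57.9]
blue [240. 142.] [176 139 145   8 925] [-21.6 -18.3 170.2]
blue [256. 160.] [250 154  15  14 156] [-12.8  -2.8 208.9]
blue [256. 204.] [250 198  15  11 113] [ 25.8  -2.4 209. ]
blue [258. 260.] [214 258  89   6 528] [101.4  -0.6 170.2]
```

View pics/wrist25.png

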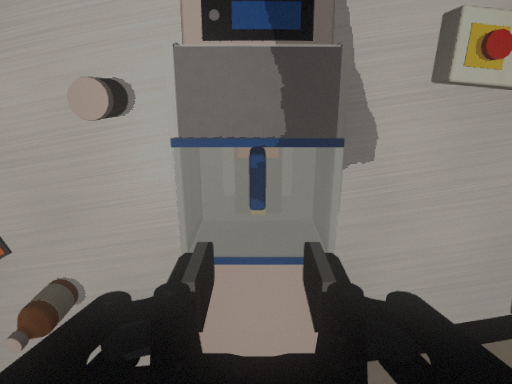

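View pics/s25c.png

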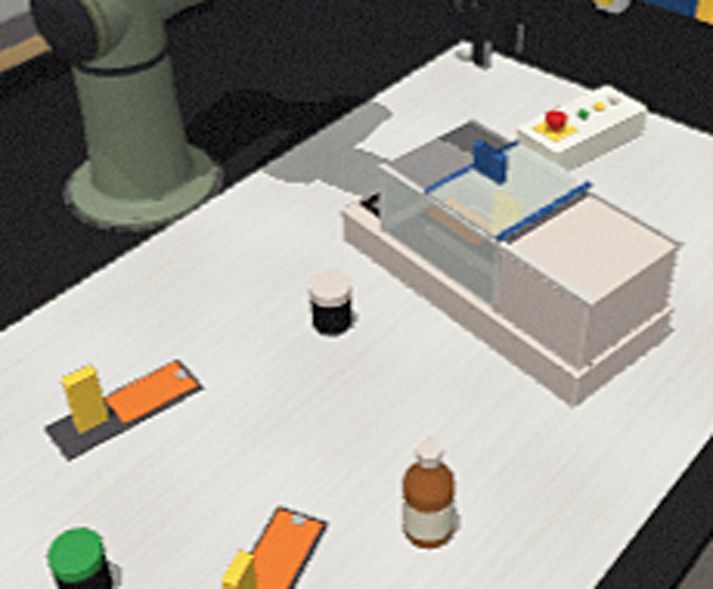

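The hatch is shut, with its blue strips at rows 142 and 260 over both opening edges. The carrier is visible under the lid, and the jars and bottle are where they started. The arm is clear, so I'm handing in.

```bash
python3 -c "
from bench import *
print(sign_off())"
```

```text
the job is handed in; nothing more can be done
None
```

The carrier is on the pan with the roof hatch shut, and I handed the job in at about 22 s; no verdict is reported.

**What I did:** I picked the carrier farthest to the robot's left and pinched its post at 20 N. The tool can't pitch, so I pressed the +x end on the front edge of the fixed roof until the carrier pivoted to about 33° in the grip. That push took up to about 20 N. I then fed the panel end in under the roof and levelled it against the pan, with contact forces of 8 N or less at each check. After letting go, I slid the hatch to its stop, where the force rose to 10 N with no further motion.

**Last checks:**
- **Level:** I measured a tilt of 0.1 to 0.2° after release. The post top read 151 mm above the table, which is what resting on the pan should give.
- **Centring:** the carrier sat about 1.6 mm off along the chamber and about 1 mm across it. It was lengthwise and clear of the walls by my measurements.
- **After shutting the hatch:** I only saw the carrier through the lid and did not measure it again.
- **Surroundings:** the jars and the bottle stood where they started, by eye, and the gripper was clear of everything.

**Disagreements:** my estimates of the balance's position along its length differed by about 3 mm between views. I used a middle value and judged the centring against the pan itself.

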